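# Charge a mill jar with grinding balls using a scoop

### The arm

A 6-joint arm with a two-finger parallel gripper is mounted at the origin on the work surface. World frame = base frame: x ahead of the robot, y to its left, z up, the work surface at z = 0. Lengths are in m, angles in rad, forces in N, time in s.
With the tool pointing down it reaches from about 0.3 to 0.875 m from the base axis. Payload 6.4 kg.
Tool frame: the origin (TCP) lies on the centre line of the jaws, within the pads' length; the fingertips stand 25 mm ahead of it and the grasp point (between the pads) lies 6 mm ahead of it; z points along the fingers, y is the line along which they close (so a half turn about z gives the same grasp; the last joint's range is limited). The gripper opens to 85 mm and grips with 20 to 120 N. Pads are 22 mm wide; open, the fingers measure 114 mm over their backs; the gripper's body (76 mm by 85 mm) begins 54 mm behind the grasp point. The pads swing forward as they close: fully open they stand 13 mm farther back than shut.
Start: joints at [-0.206, 0.181, 1.607, -0, 1.354, -0.206], TCP at [0.575, 0, 0.256] pointing down, gripper open.
Joint ranges: [-2.99, 2.99], [-0.89, 2.07], [0.3, 2.58], [-1.14, 4.28], [0, 2.63], [-3.12, 3.12]. Speed limits (rad/s): [2.57, 2.57, 3.01, 3.14, 3.14, 3.14].

### API

Orientations are given as a unit quaternion [w, x, y, z].
In Python, from bench import get_obs, camera, hand_in, spot_in gives the robot as it stands.
- The arm moves only by the shell command python3 -m jog 'ROWS'. ROWS is JSON, one flat list of numbers, 7 for each row, row after row: the shift along the tool's x, y, z in m, then the turn, a rotation vector about the tool's x, y, z in rad, then the closure, from 0 (fully open) to 1 (shut). A call has 1 to 20 rows; each row is the pose to reach, as a shift and turn from the pose commanded when the call began, along the tool's axes at that moment; what a row does not reach only later rows make up. A row lasts 1/8 s, in which the tool goes at most 62.5 mm and 10.7 degrees, less where a joint would pass 70% of its speed; a pose out of reach is approached as far as the arm can. A call with a gripper value outside its range is refused whole. The fingers move at their own pace and stop on an object; the grip force is fixed at half the most. Time passes only in rows, so rows that repeat a pose let the fingers close. It gives the time, the measured TCP pose, the force, the opening and the grip force at its end, in the units of the state.
- get_obs(): the state, without advancing time (a new reading comes with each control period).
- camera(name): name is "scene" or "side" or "wrist"; returns a dict with "frame" (384x512x3 uint8, red, green, blue), "mtx" (3x3 intrinsics, pixels), "distortion" ([k1, k2, p1, p2, k3] as OpenCV has them; the pictures are not rectified), "extrinsics" (4x4, takes a point from camera to world coordinates). Camera axes: x right, y up, looking along -z (the intrinsics and any distortion apply to the point x, -y, -z); pixel columns grow to the right and rows downward; lengths in m; the calibration is good to about 2 mm. A picture is of the moment at which its call begins. There is no depth.
- hand_in(): hands the job in; it is judged then, once.
Trained networks look in a picture, given as the dict that the camera call returned (one of the last four; its "shot" number tells which), for a name from the list of things; names that differ only in an ending like _2 or _b are one class to them, and where a whole thing is asked for, a point or a joint stands for the part that bears it (a point fixed in the world has none). Each returns a list of dicts, best first, with "confidence" (0 to 1); they miss things now and then, are a little off and sometimes report something else, mostly with a low value. They report only what shows in the picture. A call takes as long as a camera call. They do not tell look-alikes from the thing itself.
- spot_in(picture, name): "xyz" ([x, y, z] in m, in world coordinates, good to about 4 mm: the middle of the surface that is visible of it).
The state is a dict: "time_s": time; "q": joint angles; "dq": joint speeds; "joint_efforts": joint torques, N m; "eef_pos": TCP position; "eef_rot": TCP orientation; "wrist_force": force on the tool from outside, world axes, zero at the start; "torque": the same for the moment, N m; "opening": opening from 0.0 (shut) to 1.0 (fully open); "grasp_force": force on a finger pad.
Only numpy, scipy, OpenCV 4.12 (cv2) and the standard library are available. Lean on these libraries where they do the work, as an engineer would, in place of code of your own. Each camera call takes 0.05 s, during which the arm holds its last target. There are 200 camera calls.

### The job

Take the orange-handled scoop from its black mat, scoop the white grinding balls out of the green trough and tip them from just above the mouth into the terracotta jar, until at least four of the five are in it; any ball left over stays in the trough. Move the balls only with the scoop, never with the gripper, then put the empty scoop back on its mat, standing on its bottom, and let go. Leave the jar upright where it is and do not disturb the things standing around.

Things in the scene. Friction and masses are not known exactly. Their poses are not given: they have to be found in the camera images.
- scoop: Open-fronted aluminium scoop, orange bar handle, 187 mm long, 220 g. Origin: centre of the bowl's underside; x points forward out of the open front, z up. Bowl floor flat, 94 mm long (x), 100 mm wide (y), 2.5 mm thick; back wall 48 mm high; side walls 3 mm thick, 44 mm high from the back to x = +15 mm, 23 mm high to x = +33 mm, none further on. It stands flat on its bowl.
- scoop_lip (a point): Middle of the scoop's front lip at its underside, 47 mm ahead of the scoop's origin; axes as the scoop's.
- scoop_grip (a point): Middle of the scoop's level orange handle, 92 mm behind and 74 mm above the scoop's origin; axes as the scoop's. The handle is 96 mm long (x), 24 mm wide (y, gripped across this), 20 mm high; free space under it except a neck 40 mm ahead of this point.
- trough: Green trough fixed to the table, 246 mm long (x), 132 mm wide (y), 120 mm inside; side and far walls 88 mm high, near wall 66 mm. Origin: centre of its underside; x points away from the robot, z up. Its dark steel inside is a V: the floor falls at 20 degrees from the near end (66 mm high) along +x to the valley, then a ramp climbs at 40 degrees to the far end. The balls lie in the valley.
- trough_valley (a point): Middle of the valley line of the trough (where floor and ramp meet; it runs along y): 33 mm in x and 16 mm in z from the trough's origin, on the surface; axes as the trough's.
- jar: Loose terracotta-coloured mill jar, round, open on top, 112 mm high, 152 mm outer diameter, wall 7 mm, inner floor 8 mm up, 1.8 kg. Origin: centre of its underside; z up.
- jar_rim (a point): Centre of the jar's mouth, at rim height, 112 mm above its origin.
- mat: Black rubber mat fixed to the table, 260 mm (x) by 160 mm (y), 6 mm thick. Origin: centre of its underside. The scoop stands on it at the start.
- ball1: White ceramic grinding ball, 28 mm diameter, 40 g. Origin: its centre.
- ball2: White ceramic grinding ball, 28 mm diameter, 40 g. Origin: its centre.
- ball3: White ceramic grinding ball, 28 mm diameter, 40 g. Origin: its centre.
- ball4: White ceramic grinding ball, 28 mm diameter, 40 g. Origin: its centre.
- ball5: White ceramic grinding ball, 28 mm diameter, 40 g. Origin: its centre.
- insulator1: Bystander: cream ribbed insulator, 170 mm tall, 72 mm diameter. Origin: centre of its underside.
- insulator2: Bystander: cream ribbed insulator, 170 mm tall, 72 mm diameter. Origin: centre of its underside.
- brush: Bystander: flat brush lying on the table, 170 mm long along its x. Origin: its underside.
- bushing: Bystander: small cream ceramic bushing, 48 mm diameter, 45 mm tall. Origin: centre of its underside.
- dish: Bystander: blue dish, 100 mm diameter, 30 mm tall. Origin: centre of its underside.
There are look-alikes about, which are no part of the job. Leave any blue or turquoise look-alike of the ball4 alone.

How it is judged:
On the way, in this order (a step that is already met when the one before it is completed fails the run):
1. at least one ball lies in the bowl of the scoop, lifted clear of the trough (((x of ball1 in the frame of scoop between -0.046 and 0.046 m and y of ball1 in the frame of scoop between -0.049 and 0.049 m and z of ball1 in the frame of scoop between 0 and 0.06 m) or (x of ball2 in the frame of scoop between -0.046 and 0.046 m and y of ball2 in the frame of scoop between -0.049 and 0.049 m and z of ball2 in the frame of scoop between 0 and 0.06 m) or (x of ball3 in the frame of scoop between -0.046 and 0.046 m and y of ball3 in the frame of scoop between -0.049 and 0.049 m and z of ball3 in the frame of scoop between 0 and 0.06 m) or (x of ball4 in the frame of scoop between -0.046 and 0.046 m and y of ball4 in the frame of scoop between -0.049 and 0.049 m and z of ball4 in the frame of scoop between 0 and 0.06 m) or (x of ball5 in the frame of scoop between -0.046 and 0.046 m and y of ball5 in the frame of scoop between -0.049 and 0.049 m and z of ball5 in the frame of scoop between 0 and 0.06 m)) and height (world z) of scoop above 0.1 m), for 0.2 s.
2. at least four of the five balls are in the jar ((((horizontal distance between ball1 and jar below 0.07 m and z of ball1 in the frame of jar between 0 and 0.105 m) and (horizontal distance between ball2 and jar below 0.07 m and z of ball2 in the frame of jar between 0 and 0.105 m) and (horizontal distance between ball3 and jar below 0.07 m and z of ball3 in the frame of jar between 0 and 0.105 m) and (horizontal distance between ball4 and jar below 0.07 m and z of ball4 in the frame of jar between 0 and 0.105 m)) or ((horizontal distance between ball1 and jar below 0.07 m and z of ball1 in the frame of jar between 0 and 0.105 m) and (horizontal distance between ball2 and jar below 0.07 m and z of ball2 in the frame of jar between 0 and 0.105 m) and (horizontal distance between ball3 and jar below 0.07 m and z of ball3 in the frame of jar between 0 and 0.105 m) and (horizontal distance between ball5 and jar below 0.07 m and z of ball5 in the frame of jar between 0 and 0.105 m)) or ((horizontal distance between ball1 and jar below 0.07 m and z of ball1 in the frame of jar between 0 and 0.105 m) and (horizontal distance between ball2 and jar below 0.07 m and z of ball2 in the frame of jar between 0 and 0.105 m) and (horizontal distance between ball4 and jar below 0.07 m and z of ball4 in the frame of jar between 0 and 0.105 m) and (horizontal distance between ball5 and jar below 0.07 m and z of ball5 in the frame of jar between 0 and 0.105 m)) or ((horizontal distance between ball1 and jar below 0.07 m and z of ball1 in the frame of jar between 0 and 0.105 m) and (horizontal distance between ball3 and jar below 0.07 m and z of ball3 in the frame of jar between 0 and 0.105 m) and (horizontal distance between ball4 and jar below 0.07 m and z of ball4 in the frame of jar between 0 and 0.105 m) and (horizontal distance between ball5 and jar below 0.07 m and z of ball5 in the frame of jar between 0 and 0.105 m)) or ((horizontal distance between ball2 and jar below 0.07 m and z of ball2 in the frame of jar between 0 and 0.105 m) and (horizontal distance between ball3 and jar below 0.07 m and z of ball3 in the frame of jar between 0 and 0.105 m) and (horizontal distance between ball4 and jar below 0.07 m and z of ball4 in the frame of jar between 0 and 0.105 m) and (horizontal distance between ball5 and jar below 0.07 m and z of ball5 in the frame of jar between 0 and 0.105 m)))), for 0.2 s.
At the end, for the whole second after the job is handed in: At least four of the five balls are inside the jar and any other is in the trough, all at rest; the scoop stands level (within 0.12 rad) on its bottom on the mat, the centre of its bowl over the mat, empty and released; the jar is upright (within 0.1 rad) and within 30 mm of where it stood ((((horizontal distance between ball1 and jar below 0.07 m and z of ball1 in the frame of jar between 0 and 0.105 m) and (horizontal distance between ball2 and jar below 0.07 m and z of ball2 in the frame of jar between 0 and 0.105 m) and (horizontal distance between ball3 and jar below 0.07 m and z of ball3 in the frame of jar between 0 and 0.105 m) and (horizontal distance between ball4 and jar below 0.07 m and z of ball4 in the frame of jar between 0 and 0.105 m)) or ((horizontal distance between ball1 and jar below 0.07 m and z of ball1 in the frame of jar between 0 and 0.105 m) and (horizontal distance between ball2 and jar below 0.07 m and z of ball2 in the frame of jar between 0 and 0.105 m) and (horizontal distance between ball3 and jar below 0.07 m and z of ball3 in the frame of jar between 0 and 0.105 m) and (horizontal distance between ball5 and jar below 0.07 m and z of ball5 in the frame of jar between 0 and 0.105 m)) or ((horizontal distance between ball1 and jar below 0.07 m and z of ball1 in the frame of jar between 0 and 0.105 m) and (horizontal distance between ball2 and jar below 0.07 m and z of ball2 in the frame of jar between 0 and 0.105 m) and (horizontal distance between ball4 and jar below 0.07 m and z of ball4 in the frame of jar between 0 and 0.105 m) and (horizontal distance between ball5 and jar below 0.07 m and z of ball5 in the frame of jar between 0 and 0.105 m)) or ((horizontal distance between ball1 and jar below 0.07 m and z of ball1 in the frame of jar between 0 and 0.105 m) and (horizontal distance between ball3 and jar below 0.07 m and z of ball3 in the frame of jar between 0 and 0.105 m) and (horizontal distance between ball4 and jar below 0.07 m and z of ball4 in the frame of jar between 0 and 0.105 m) and (horizontal distance between ball5 and jar below 0.07 m and z of ball5 in the frame of jar between 0 and 0.105 m)) or ((horizontal distance between ball2 and jar below 0.07 m and z of ball2 in the frame of jar between 0 and 0.105 m) and (horizontal distance between ball3 and jar below 0.07 m and z of ball3 in the frame of jar between 0 and 0.105 m) and (horizontal distance between ball4 and jar below 0.07 m and z of ball4 in the frame of jar between 0 and 0.105 m) and (horizontal distance between ball5 and jar below 0.07 m and z of ball5 in the frame of jar between 0 and 0.105 m))) and ((horizontal distance between ball1 and jar below 0.07 m and z of ball1 in the frame of jar between 0 and 0.105 m) or (x of ball1 in the frame of trough between -0.122 and 0.122 m and y of ball1 in the frame of trough between -0.062 and 0.062 m and z of ball1 in the frame of trough between 0.01 and 0.1 m)) and ((horizontal distance between ball2 and jar below 0.07 m and z of ball2 in the frame of jar between 0 and 0.105 m) or (x of ball2 in the frame of trough between -0.122 and 0.122 m and y of ball2 in the frame of trough between -0.062 and 0.062 m and z of ball2 in the frame of trough between 0.01 and 0.1 m)) and ((horizontal distance between ball3 and jar below 0.07 m and z of ball3 in the frame of jar between 0 and 0.105 m) or (x of ball3 in the frame of trough between -0.122 and 0.122 m and y of ball3 in the frame of trough between -0.062 and 0.062 m and z of ball3 in the frame of trough between 0.01 and 0.1 m)) and ((horizontal distance between ball4 and jar below 0.07 m and z of ball4 in the frame of jar between 0 and 0.105 m) or (x of ball4 in the frame of trough between -0.122 and 0.122 m and y of ball4 in the frame of trough between -0.062 and 0.062 m and z of ball4 in the frame of trough between 0.01 and 0.1 m)) and ((horizontal distance between ball5 and jar below 0.07 m and z of ball5 in the frame of jar between 0 and 0.105 m) or (x of ball5 in the frame of trough between -0.122 and 0.122 m and y of ball5 in the frame of trough between -0.062 and 0.062 m and z of ball5 in the frame of trough between 0.01 and 0.1 m)) and linear speed of each of ball1, ball2, ball3, ball4, ball5 below 0.05 m/s and x of scoop in the frame of mat between -0.13 and 0.13 m and y of scoop in the frame of mat between -0.08 and 0.08 m and z of scoop in the frame of mat between 0 and 0.016 m and angle between scoop's own z axis and vertical below 0.12 rad and linear speed of scoop below 0.02 m/s and angle between jar's own z axis and vertical below 0.1 rad and distance of jar from where it was at the start of the episode below 0.03 m); the robot touches nothing.
It fails at once if a ball is touched by the gripper or the arm (contact force between any of ball1, ball2, ball3, ball4, ball5 and the fingers above 0.5 N or contact force between any of ball1, ball2, ball3, ball4, ball5 and the arm above 0.5 N).
It fails at once if a ball is dropped from high up (it reaches 2.2 m/s, a fall of about 25 cm) (linear speed of any of ball1, ball2, ball3, ball4, ball5 above 2.2 m/s).
It fails at once if the jar is tipped by more than 0.35 rad (angle between jar's own z axis and vertical above 0.35 rad).
It fails at once if a bystander is moved by more than 30 mm (distance of any of insulator1, insulator2, brush, bushing, dish from where it was at the start of the episode above 0.03 m).
It also fails if it takes over 72 s, if anything falls off the work surface, if the arm or the gripper's body presses on something with over 40 N, if the wrist force passes 120 N, or if a joint passes its speed limit or range.

## Working session

There is one attempt and no reset: what is moved stays moved. The work goes in short steps, Python scripts to look and compute and a shell command to move; the robot and the scene stay as the last step left them, time stands still between calls to the robot, and variables do not carry over. Pictures are saved under pics/ and viewed, at most 10 in all, crops included, and the job is handed in when it is done.

```bash
mkdir -p pics; cat > h.py <<'E'
import numpy as np, cv2
from bench import get_obs, camera, hand_in, spot_in
from scipy.spatial.transform import Rotation as R
def save(c,n,crop=None,s=1):
    f=c["frame"]
    if crop: f=f[crop[1]:crop[3],crop[0]:crop[2]]
    f=cv2.resize(f,None,fx=s,fy=s,interpolation=cv2.INTER_CUBIC)
    cv2.imwrite("pics/"+n,cv2.cvtColor(f,cv2.COLOR_RGB2BGR))
def ray(c,u,v):
    p=cv2.undistortPoints(np.array([[[u,v]]],float),np.array(c["mtx"]),np.array(c["distortion"]))[0,0]
    E=np.array(c["extrinsics"]); d=E[:3,:3]@np.array([p[0],-p[1],-1.]); return E[:3,3],d
def atz(c,u,v,z):
    o,d=ray(c,u,v); return o+d*(z-o[2])/d[2]
def proj(c,P):
    E=np.array(c["extrinsics"]); q=(np.atleast_2d(P)-E[:3,3])@E[:3,:3]; q=q*[1,-1,-1]
    return cv2.projectPoints(q,np.zeros(3),np.zeros(3),np.array(c["mtx"]),np.array(c["distortion"]))[0][:,0]
def tcpR():
    w,x,y,z=get_obs()["eef_rot"]; return R.from_quat([x,y,z,w])
E
python3 - <<'E'
from h import *
o=get_obs(); print(o["eef_pos"],o["eef_rot"],o["opening"],o["time_s"])
for n in ["scene","side"]:
    c=camera(n); save(c,n+"0.png",s=1.5)
    for t in ["scoop","scoop_lip","scoop_grip","trough","trough_valley","jar","jar_rim","mat","ball1","insulator1","brush","bushing","dish"]:
        for r in spot_in(c,t)[:7]:
            if r["confidence"]>.3: print(n,t,np.round(r["xyz"],3),round(r["confidence"],2),proj(c,r["xyz"])[0].round())
E
```

```text
[5.74486983e-01 1.27550335e-04 2.55376962e-01] [-7.47274650e-04  7.07109381e-01  7.07103627e-01 -4.74250255e-04] 0.9987425250318885 0.0
scene scoop [ 0.528 -0.352  0.008] 0.73 [151. 270.]
scene scoop [0.53  0.33  0.058] 0.58 [300. 148.]
scene scoop_lip [ 0.531 -0.355  0.004] 0.88 [151. 272.]
scene scoop_grip [ 0.528 -0.354  0.006] 0.58 [150. 271.]
scene trough [0.536 0.338 0.055] 0.85 [303. 149.]
scene trough_valley [0.532 0.331 0.056] 0.66 [301. 149.]
scene jar [0.553 0.031 0.053] 0.85 [245. 198.]
scene jar [ 0.528 -0.352  0.009] 0.47 [151. 270.]
scene jar_rim [0.552 0.027 0.046] 0.86 [244. 199.]
scene mat [ 0.489 -0.361  0.008] 0.82 [142. 263.]
scene ball1 [0.637 0.17  0.023] 0.56 [290. 195.]
scene ball1 [0.566 0.36  0.041] 0.51 [312. 152.]
scene ball1 [0.534 0.32  0.046] 0.45 [299. 152.]
scene ball1 [0.546 0.347 0.048] 0.37 [306. 150.]
scene ball1 [0.748 0.111 0.134] 0.31 [306. 208.]
scene insulator1 [ 0.751 -0.141  0.136] 0.88 [246. 261.]
scene insulator1 [0.749 0.113 0.133] 0.67 [307. 208.]
scene insulator1 [0.533 0.317 0.047] 0.6 [298. 152.]
scene brush [0.547 0.163 0.013] 0.54
[... 658 characters left out ...]
 [215. 315.]
side ball1 [0.537 0.358 0.05 ] 0.69 [225. 311.]
side ball1 [0.535 0.328 0.051] 0.61 [230. 298.]
side ball1 [0.535 0.484 0.025] 0.58 [210. 378.]
side ball1 [0.632 0.182 0.02 ] 0.46 [208. 243.]
side ball1 [0.552 0.311 0.041] 0.4 [225. 291.]
side ball1 [0.558 0.338 0.039] 0.4 [219. 302.]
side insulator1 [0.73  0.153 0.11 ] 0.97 [167. 203.]
side insulator1 [ 0.729 -0.107  0.102] 0.96 [201. 136.]
side brush [0.516 0.167 0.02 ] 0.89 [256. 246.]
side brush [0.558 0.339 0.04 ] 0.55 [218. 303.]
side bushing [ 0.498 -0.16   0.025] 0.71 [286. 156.]
side dish [0.353 0.164 0.018] 0.92 [324. 258.]
side dish [ 0.727 -0.107  0.103] 0.63 [202. 136.]
side dish [0.731 0.152 0.103] 0.45 [167. 204.]
```

View pics/scene0.png

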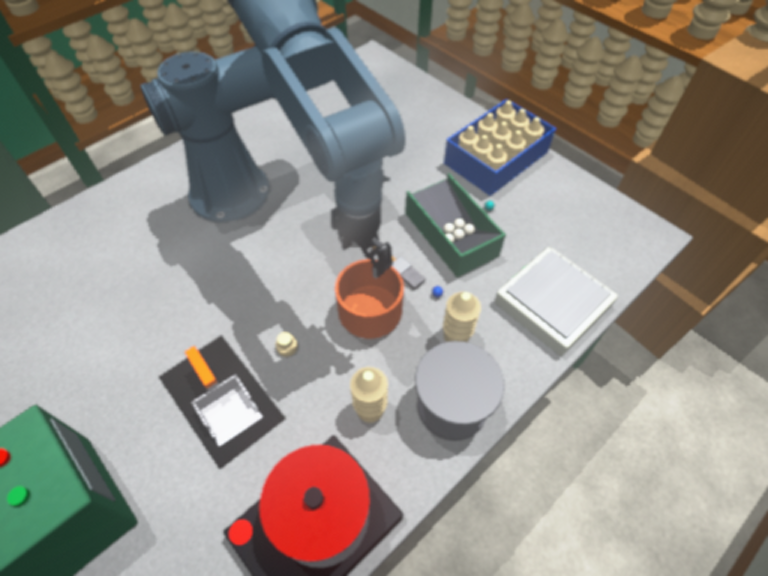

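View pics/side0.png

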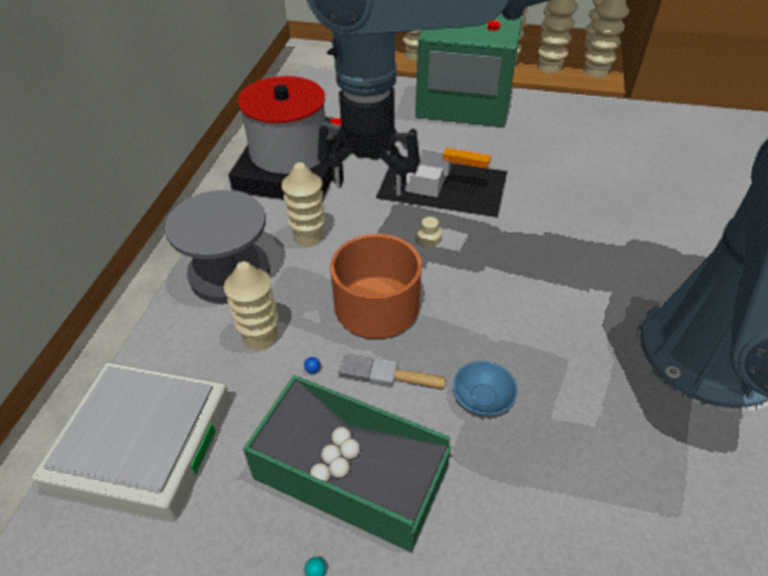

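The scene shows the scoop on its mat at (225,410)/1.5 in the scene view, with the handle towards the robot. The jar is at (370,297)/1.5. In the side view the trough holds five white balls around (335,455)/1.5. The blue ball at (312,365) and the turquoise one at (315,567) lie outside the trough and are look-alikes, so I leave them alone. Next I fit poses from the colour silhouettes.

```bash
cat > fit.py <<'E'
from h import *
from scipy.optimize import minimize
cs=[camera("scene"),camera("side")]
def mask(c,lo,hi,near):
    hsv=cv2.cvtColor(c["frame"],cv2.COLOR_RGB2HSV); m=cv2.inRange(hsv,lo,hi)
    n,l,st,ce=cv2.connectedComponentsWithStats(m)
    p=proj(c,near)[0]; best=max((i for i in range(1,n) if np.hypot(*(ce[i]-p))<40),key=lambda i:st[i,4])
    pts=cv2.findNonZero((l==best).astype(np.uint8)); h=cv2.convexHull(pts); o=np.zeros(m.shape,np.uint8); cv2.fillConvexPoly(o,h,1); return o
def fit(name,pts,lo,hi,x0,use=(0,1),rot=True):
    ms=[mask(cs[i],lo,hi,[x0[0],x0[1],pts[:,2].mean()]) for i in use]
    def cost(p):
        s=0
        for i,m in zip(use,ms):
            P=pts@R.from_euler('z',p[2] if rot else 0).as_matrix().T+[p[0],p[1],0]
            o=np.zeros(m.shape,np.uint8); h=cv2.convexHull(proj(cs[i],P).astype(np.float32))
            cv2.fillConvexPoly(o,np.round(h*16).astype(np.int32),1,cv2.LINE_8,4)
            s+=1-(o&m).sum()/(o|m).sum()
        return s
    best=min((minimize(cost,[x0[0],x0[1],y],method='Nelder-Mead',options=dict(initial_simplex=np.array([[x0[0],x0[1],y],[x0[0]+.02,x0[1],y],[x0[0],x0[1]+.02,y],[x0[0],x0[1],y+.2]]))) for y in ([x0[2]-.15,x0[2],x0[2]+.15] if rot else [0])),key=lambda r:r.fun)
    print(name,best.x.round(4),"cost",round(best.fun,3)); return best.x
box=lambda x0,x1,y,z0,z1:np.array([[a,b*y,c] for a in(x0,x1) for b in(-1,1) for c in(z0,z1)])
if __name__=="__main__":
    fit("trough",box(-.123,.123,.066,0,.088),(60,90,25),(88,255,255),(.53,.345,.2))
    low=np.vstack([box(.0,.123,.066,0,.088),box(-.123,-.12,.066,0,.066)])
    fit("trough low near",low,(60,90,25),(88,255,255),(.53,.345,.2))
    t=np.linspace(0,6.28,60); cyl=np.vstack([np.c_[.076*np.cos(t),.076*np.sin(t),0*t+z] for z in(0,.112)])
    fit("jar",cyl,(0,110,60),(12,255,255),(.555,.02,0),(1,),False)
    fit("jar2",cyl,(0,110,60),(12,255,255),(.555,.02,0),(0,1),False)
    for u in [(0,),(0,1)]: fit("scoop",box(-.14,-.044,.012,.07,.09),(10,180,120),(22,255,255),(.53,-.345,0),u)
E
python3 fit.py
```

```text
trough [ 0.5263  0.34   -0.2151] cost 1.034
trough low near [ 0.5265  0.3386 -0.2084] cost 1.03
jar [0.5627 0.0176 0.2621] cost 0.062
jar2 [0.5626 0.0255 0.0061] cost 0.207
scoop [ 0.5457 -0.3563 -0.1022] cost 0.204
scoop [ 0.5428 -0.3569 -0.1164] cost 0.438
```

```bash
cat > ov.py <<'E'
from fit import *
for i,c in enumerate(cs):
    f=c["frame"].copy()
    hsv=cv2.cvtColor(c["frame"],cv2.COLOR_RGB2HSV)
    P=[(330,95),(300,150)] if 0 else None
    for (x,y,a),pts,lo,hi in [((.526,.34,-.21),box(-.123,.123,.066,0,.088),(60,90,25),(88,255,255)),((.5457,-.3563,-.10),box(-.14,-.044,.012,.07,.09),(10,180,120),(22,255,255)),((.545,-.356,-.1),box(-.047,.047,.05,.006,.03),(10,180,120),(22,255,255))]:
        m=mask(c,lo,hi,[x,y,.05]); print(i,m.sum(),cv2.boundingRect(cv2.findNonZero(m)))
        cv2.drawContours(f,cv2.findContours(m,0,1)[0],-1,(255,0,255),1)
        for p in proj(c,pts@R.from_euler('z',a).as_matrix().T+[x,y,0]): cv2.circle(f,tuple(int(v) for v in p.round()),1,(255,255,0),-1)
    c["frame"]=f
A=cv2.resize(cs[0]["frame"][80:340,90:370],None,fx=2,fy=2); print(hsv[290,250],cs[0]["frame"].shape)
B=cs[1]["frame"][80:380,140:360]; B=cv2.resize(B,None,fx=1.73,fy=1.73)[:520]
A=np.hstack([cv2.resize(A,(420,390)),cv2.resize(B,(380,518))[:390]]) if 0 else np.hstack([cv2.resize(cs[0]["frame"][80:340,90:370],(420,390)),cv2.resize(cs[1]["frame"][90:380,150:350],(380,551))[:390] ]) if 0 else None
a=cv2.resize(cs[0]["frame"][80:330,90:360],(432,400)); b=cv2.resize(cs[1]["frame"][240:370,150:320],(360,275))
o=np.zeros((400,792,3),np.uint8); o[:,:432]=a; o[:275,432:]=b
cv2.imwrite("pics/ov1.png",o[:,:,::-1])
E
python3 ov.py
```

```text
0 2 (303, 166, 2, 2)
0 226 (125, 232, 18, 25)
0 226 (125, 232, 18, 25)
1 9571 (163, 250, 137, 117)
1 280 (296, 99, 31, 13)
1 280 (296, 99, 31, 13)
[126  15  86] (384, 512, 3)
```

View pics/ov1.png

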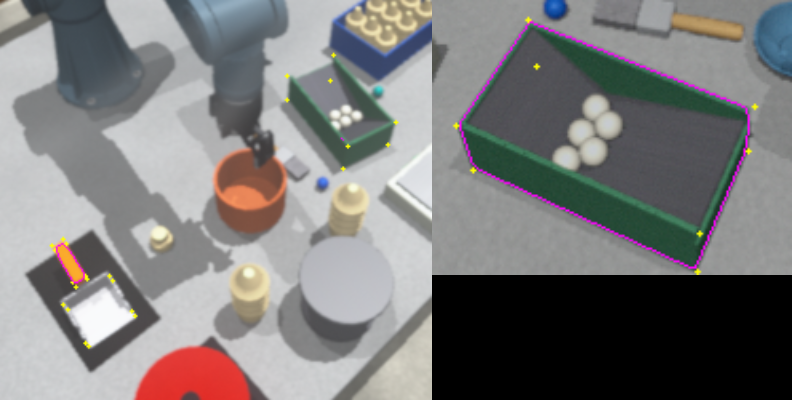

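The overlay shows that the scoop and trough models roughly match. The scene mask missed the trough, so I refit using the side view alone.

```bash
python3 - <<'E'
from fit import *
g=(60,90,25),(88,255,255)
low=np.vstack([box(.0,.123,.066,0,.088),box(-.123,-.12,.066,0,.066)])
fit("hi",box(-.123,.123,.066,0,.088),*g,(.53,.345,-.2),(1,))
fit("low",low,*g,(.53,.345,-.2),(1,))
x=fit("low scene",low,(50,60,20),(95,255,200),(.53,.345,-.2),(0,))
fit("hi scene",box(-.123,.123,.066,0,.088),(50,60,20),(95,255,200),(.53,.345,-.2),(0,))
fit("mat",box(-.13,.13,.08,0,.006),(0,0,0),(180,255,60),(.49,-.35,-.1),(0,))
o=get_obs()
c=camera("side")
hsv=cv2.cvtColor(c["frame"],cv2.COLOR_RGB2HSV)
for n in ["ball1"]:
    for r in spot_in(c,n): print(np.round(r["xyz"],3),round(r["confidence"],2))
for n in ["insulator1","dish","brush","bushing"]:
    for cc in [c]:
        for r in spot_in(cc,n)[:2]: print(n,np.round(r["xyz"],3),round(r["confidence"],2))
E
```

```text
hi [ 0.5282  0.3385 -0.2288] cost 0.033
low [ 0.5262  0.339  -0.2115] cost 0.032
low scene [ 0.4973  0.3838 -0.236 ] cost 0.26
hi scene [ 0.4978  0.3836 -0.2373] cost 0.303Traceback (most recent call last):
  File "<stdin>", line 8, in <module>
  File "fit.py", line 10, in fit
    ms=[mask(cs[i],lo,hi,[x0[0],x0[1],pts[:,2].mean()]) for i in use]
        ~~~~^^^^^^^^^^^^^^^^^^^^^^^^^^^^^^^^^^^^^^^^^^^
  File "fit.py", line 7, in mask
    p=proj(c,near)[0]; best=max((i for i in range(1,n) if np.hypot(*(ce[i]-p))<40),key=lambda i:st[i,4])
                            ~~~^^^^^^^^^^^^^^^^^^^^^^^^^^^^^^^^^^^^^^^^^^^^^^^^^^^^^^^^^^^^^^^^^^^^^^^^^
ValueError: max() iterable argument is empty
```

Poses, held against the given sizes:
- **Scoop:** about (0.546, -0.356), yaw -0.10.
- **Jar:** (0.563, 0.018).
- **Trough:** (0.527, 0.339), yaw -0.22.

All are within reach, so I move above the handle.

```bash
python3 -m jog '[-0.348,-0.11,0.035,0,0,1.67,0, -0.348,-0.11,0.035,0,0,1.67,0, -0.348,-0.11,0.035,0,0,1.67,0, -0.348,-0.11,0.035,0,0,1.67,0, -0.348,-0.11,0.035,0,0,1.67,0, -0.348,-0.11,0.035,0,0,1.67,0, -0.348,-0.11,0.035,0,0,1.67,0, -0.348,-0.11,0.035,0,0,1.67,0, -0.348,-0.11,0.035,0,0,1.67,0, -0.348,-0.11,0.035,0,0,1.67,0, -0.348,-0.11,0.035,0,0,1.67,0]'
python3 - <<'E'
from h import *
o=get_obs(); print(o["q"],o["eef_pos"],tcpR().as_matrix().round(3))
c=camera("wrist"); s=camera("scene"); f=np.hstack([c["frame"],s["frame"][180:330,90:260].repeat(2,0).repeat(2,1)[:384] if 0 else cv2.resize(s["frame"][190:320,90:220],(384,384))]); f=cv2.resize(f,(790,339))
cv2.imwrite("pics/w1.png",f[:,:,::-1])
hsv=cv2.cvtColor(c["frame"],cv2.COLOR_RGB2HSV); m=cv2.inRange(hsv,(8,150,90),(24,255,255))
n,l,st,ce=cv2.connectedComponentsWithStats(m); i=1+st[1:,4].argmax(); print(st[i],ce[i])
pts=cv2.findNonZero((l==i).astype(np.uint8)); b=cv2.boxPoints(cv2.minAreaRect(pts)); W=np.array([atz(c,u,v,.09) for u,v in b]); print(b.round(),W.round(4),W.mean(0))
for n in ["scoop","scoop_lip","mat"]:
    for r in spot_in(c,n)[:2]: print(n,np.round(r["xyz"],3),round(r["confidence"],2))
E
```

```text
time_s: 3.08
eef_pos: [0.4651, -0.3479, 0.2213]
eef_rot: [0.0, 0.999, -0.048, 0.0]
wrist_force: [0.7, -0.1, -0.2]
opening: 0.998
grasp_force: 0.0
[-8.46564196e-01  2.26279824e-01  1.62636834e+00 -9.08230212e-06
  1.28890322e+00  8.20029238e-01] [ 0.46505744 -0.34794482  0.22130256] [[ 0.995 -0.096  0.   ]
 [-0.096 -0.995 -0.   ]
 [ 0.     0.    -1.   ]]
[ 241  138   32  116 3531] [256.52308128 194.64146134]
[[241. 138.]
 [272. 138.]
 [272. 253.]
 [241. 253.]] [[ 0.5065 -0.3408  0.09  ]
 [ 0.5042 -0.364   0.09  ]
 [ 0.4095 -0.3561  0.09  ]
 [ 0.412  -0.3304  0.09  ]] [ 0.45805767 -0.34784647  0.09      ]
scoop [ 0.532 -0.35   0.006] 0.81
scoop_lip [ 0.534 -0.352  0.009] 0.66
mat [ 0.482 -0.352  0.005] 0.67
```

View pics/w1.png

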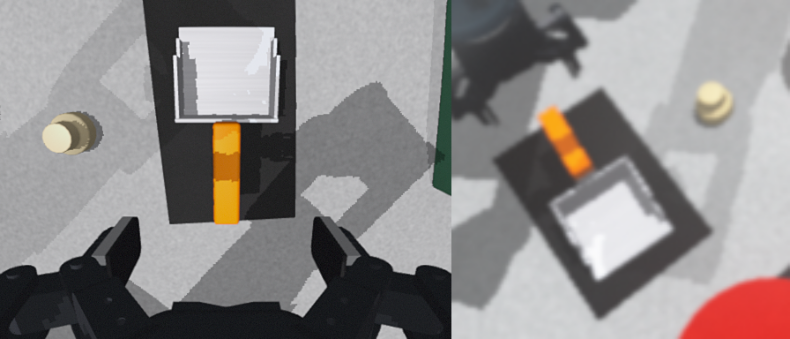

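The wrist view shows the orange handle between the open jaws at (227,172). Its measured centre is (0.458, -0.348), with length 97 mm and width 24 mm, which match the spec, and its yaw agrees with the tool. I descend and grip.

```bash
python3 -m jog '[0.002,0,0.06,0,0,0,0, 0.002,0,0.11,0,0,0,0, 0.002,0,0.135,0,0,0,0, 0.002,0,0.135,0,0,0,0, 0.002,0,0.135,0,0,0,1, 0.002,0,0.135,0,0,0,1, 0.002,0,0.135,0,0,0,1, 0.002,0,0.135,0,0,0,1, 0.002,0,0.135,0,0,0,1, 0.002,0,0.135,0,0,0,1, 0.002,0,0.135,0,0,0,1, 0.002,0,0.135,0,0,0,1]'
```

```text
time_s: 4.82
eef_pos: [0.4674, -0.3486, 0.0875]
eef_rot: [0.001, 0.999, -0.049, 0.0]
wrist_force: [-1.4, 0.4, 6.1]
opening: 0.267
grasp_force: 59.0
```

Gripped: 59 N and 23 mm opening. I lift, then compute the lip path in the trough frame.

```bash
cat > plan.py <<'E'
from h import *
import sys
LIP=np.array([.1296,0,.0815])   # lip in tool frame
T=(.5272,.3387,-.22)
def pose(lipxyz,yaw,pitch):   # pitch>0 nose up (deg); scoop x->tool x, tool z=-scoop z
    Rs=R.from_euler('z',yaw)*R.from_euler('y',-np.radians(pitch))*R.from_euler('x',np.pi)
    return np.array(lipxyz)-Rs.apply(LIP),Rs
def rows(tg):
    p0=np.array(get_obs()["eef_pos"]); R0=tcpR()
    for l,y,pi in tg:
        p,Rs=pose(l,y,pi); print(np.round(p,3),"row:",np.r_[R0.inv().apply(p-p0),(R0.inv()*Rs).as_rotvec()].round(3).tolist())
def tr(x,z,y=0): # trough -> world
    c,s=np.cos(T[2]),np.sin(T[2]); return [T[0]+c*x-s*y,T[1]+s*x+c*y,z]
def lipnow():
    o=get_obs(); Rs=tcpR(); w=Rs.apply(LIP)+o["eef_pos"]; c,s=np.cos(T[2]),np.sin(T[2]); d=w-[T[0],T[1],0]
    print("lip trough",np.round([c*d[0]+s*d[1],-s*d[0]+c*d[1],d[2]],4),"pitch",np.degrees(np.arcsin(Rs.as_matrix()[2,0])).round(2),"F",np.round(o["wrist_force"],1),"t",o["time_s"])
E
python3 -m jog '[0,0,-0.06,0,0,0,1, 0,0,-0.12,0,0,0,1, 0,0,-0.18,0,0,0,1, 0,0,-0.2,0,0,0,1, 0,0,-0.2,0,0,0,1]'
python3 - <<'E'
from plan import *
rows([(tr(-.05,.16),-.22,-12),(tr(-.06,.075),-.22,-24)])
E
```

```text
time_s: 5.45
eef_pos: [0.4675, -0.3488, 0.2883]
eef_rot: [0.001, 0.999, -0.05, 0.001]
wrist_force: [-0.5, -0.3, -2.2]
opening: 0.268
grasp_force: 59.9
[0.371 0.374 0.267] row: [-0.167, -0.709, 0.019, 0.015, -0.212, 0.12]
[0.385 0.37  0.202] row: [-0.153, -0.708, 0.084, 0.028, -0.421, 0.119]
```

```bash
python3 -m jog '[-0.167,-0.709,0.019,0.015,-0.212,0.12,1, -0.167,-0.709,0.019,0.015,-0.212,0.12,1, -0.167,-0.709,0.019,0.015,-0.212,0.12,1, -0.167,-0.709,0.019,0.015,-0.212,0.12,1, -0.167,-0.709,0.019,0.015,-0.212,0.12,1, -0.167,-0.709,0.019,0.015,-0.212,0.12,1, -0.167,-0.709,0.019,0.015,-0.212,0.12,1, -0.167,-0.709,0.019,0.015,-0.212,0.12,1, -0.167,-0.709,0.019,0.015,-0.212,0.12,1, -0.167,-0.709,0.019,0.015,-0.212,0.12,1, -0.167,-0.709,0.019,0.015,-0.212,0.12,1, -0.167,-0.709,0.019,0.015,-0.212,0.12,1, -0.167,-0.709,0.019,0.015,-0.212,0.12,1, -0.167,-0.709,0.019,0.015,-0.212,0.12,1, -0.167,-0.709,0.019,0.015,-0.212,0.12,1]'
python3 - <<'E'
from plan import *
lipnow()
c=camera("side"); f=c["frame"]
o=get_obs(); Rs=tcpR(); 
S=np.array([[x,y,z] for x in(-.047,.047) for y in(-.05,.05) for z in(0,.0025)]+[[x,y,z] for x in(-.14,-.044) for y in(-.012,.012) for z in(.064,.084)])
tp=np.c_[S[:,0]-.047+LIP[0],-S[:,1],LIP[2]-S[:,2]]
for p in proj(c,Rs.apply(tp)+o["eef_pos"]): cv2.circle(f,tuple(int(v) for v in p.round()),1,(255,0,255),-1)
V=[tr(.033,.016,y) for y in(-.06,.06)]+[tr(.105,.076,y) for y in(-.06,.06)]+[tr(-.09,.061,y) for y in (-.06,.06)]+[tr(x,.088,y) for x in (.123,) for y in(-.066,.066)]
for p in proj(c,V): cv2.circle(f,tuple(int(v) for v in p.round()),1,(255,255,0),-1)
c["frame"]=f; save(c,"side1.png",(150,180,350,380),3)
rows([(tr(-.06,.065),-.22,-24),(tr(-.03,.042),-.22,-24),(tr(.0,.030),-.22,-24),(tr(.030,.019),-.22,-24)])
E
```

```text
time_s: 7.32
eef_pos: [0.3711, 0.3728, 0.2665]
eef_rot: [-0.012, 0.988, -0.11, -0.106]
wrist_force: [-0.3, -0.7, -3.0]
opening: 0.27
grasp_force: 60.1
lip trough [-0.0503 -0.0009  0.1595] pitch -12.22 F [-0.3 -0.7 -3. ] t 7.325
[0.385 0.37  0.192] row: [0.03, -0.001, 0.07, -0.002, -0.206, -0.001]
[0.415 0.364 0.169] row: [0.064, -0.001, 0.086, -0.002, -0.206, -0.001]
[0.444 0.357 0.157] row: [0.096, -0.001, 0.092, -0.002, -0.206, -0.001]
[0.473 0.351 0.146] row: [0.127, -0.001, 0.096, -0.002, -0.206, -0.001]
```

View pics/side1.png

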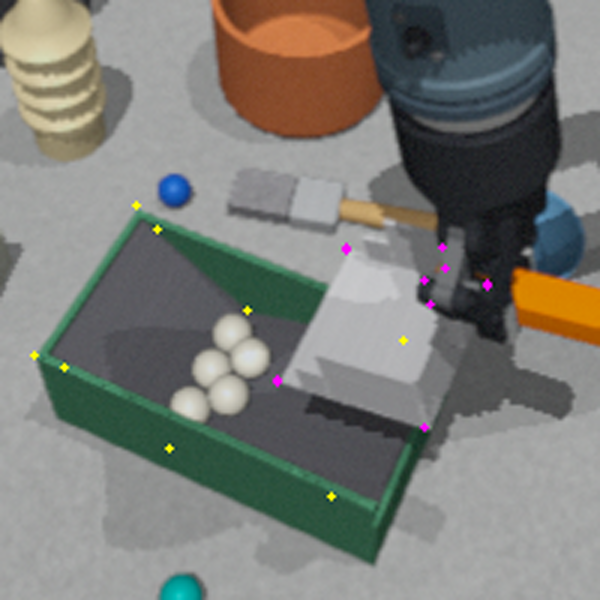

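The side view confirms the scoop model: the magenta lip corner at (280,380) lies on the real lip. All five balls are in the valley around (215,370). I enter the trough and push along the floor to the valley.

```bash
python3 -m jog '[0.015,0,0.035,0,-0.1,0,1, 0.03,0,0.07,0,-0.206,0,1, 0.03,0,0.07,0,-0.206,0,1, 0.047,0,0.078,0,-0.206,0,1, 0.064,0,0.086,0,-0.206,0,1, 0.075,0,0.088,0,-0.206,0,1, 0.085,0,0.09,0,-0.206,0,1, 0.096,0,0.092,0,-0.206,0,1, 0.106,0,0.093,0,-0.206,0,1, 0.116,0,0.0945,0,-0.206,0,1, 0.123,0,0.0955,0,-0.206,0,1, 0.123,0,0.0955,0,-0.206,0,1]'
python3 - <<'E'
from plan import *
lipnow()
c=camera("side"); save(c,"side2.png",(150,180,350,380),3)
rows([(tr(.034+a,.019+.84*a),-.22,p) for a,p in [(0,-22),(.01,-14),(.02,-7),(.03,-1),(.045,7),(.06,12)]])
E
```

```text
time_s: 8.88
eef_pos: [0.4691, 0.3521, 0.1475]
eef_rot: [-0.024, 0.972, -0.107, -0.206]
wrist_force: [-0.2, 0.2, -3.4]
opening: 0.269
grasp_force: 59.9
lip trough [0.0257 0.0006 0.0203] pitch -23.98 F [-0.2  0.2 -3.4] t 8.875
[0.473 0.351 0.143] row: [0.006, 0.0, 0.003, -0.002, 0.034, 0.001]
[0.467 0.352 0.138] row: [0.002, 0.0, 0.01, -0.002, 0.174, 0.001]
[0.464 0.353 0.132] row: [0.002, 0.0, 0.016, -0.002, 0.296, 0.0]
[0.465 0.353 0.128] row: [0.004, 0.001, 0.02, -0.002, 0.401, 0.0]
[0.469 0.352 0.122] row: [0.011, 0.001, 0.024, -0.002, 0.54, 0.0]
[0.479 0.35  0.122] row: [0.02, 0.001, 0.019, -0.002, 0.628, 0.0]
```

View pics/side2.png

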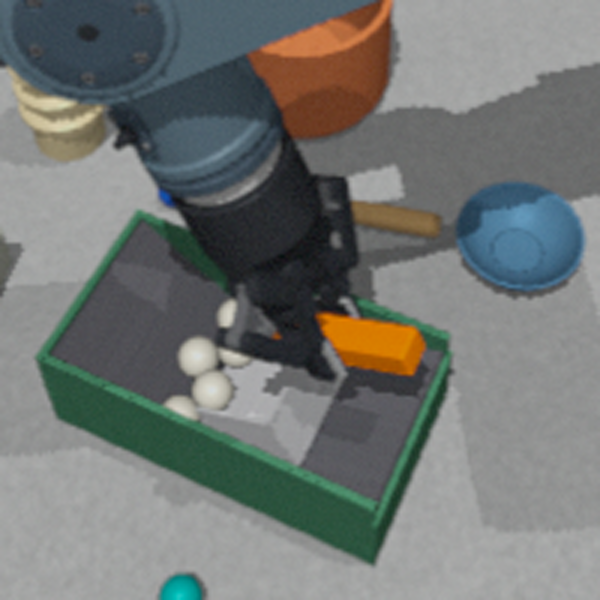

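Two to three balls already sit over the lip with no contact force. I push to the valley, then ride up the ramp while pitching the nose up.

```bash
python3 -m jog '[0.005,0,0.003,0,0.03,0,1, 0.009,0,0.004,0,0.034,0,1, 0.009,0,0.004,0,0.034,0,1, 0.007,0,0.007,0,0.104,0,1, 0.004,0,0.011,0,0.174,0,1, 0.004,0,0.014,0,0.235,0,1, 0.004,0,0.017,0,0.296,0,1, 0.005,0,0.019,0,0.35,0,1, 0.006,0,0.021,0,0.401,0,1, 0.010,0,0.023,0,0.47,0,1, 0.013,0,0.024,0,0.54,0,1, 0.017,0,0.022,0,0.585,0,1, 0.022,0,0.019,0,0.628,0,1, 0.022,0,0.019,0,0.628,0,1]'
python3 - <<'E'
from plan import *
lipnow()
c=camera("side"); save(c,"side3.png",(150,180,350,380),3)
print(get_obs()["opening"])
rows([(tr(.085,.10),-.22,16),(tr(.04,.20),-.22,20)])
E
```

```text
time_s: 10.68
eef_pos: [0.4754, 0.3539, 0.1285]
eef_rot: [0.008, 0.989, -0.108, 0.102]
wrist_force: [-51.8, 2.0, 60.1]
opening: 0.269
grasp_force: 85.7
lip trough [0.0896 0.0042 0.0751] pitch 11.74 F [-51.8   2.   60.1] t 10.675
0.267480096461206
[0.467 0.352 0.143] row: [-0.005, 0.003, -0.016, -0.006, 0.075, 0.001]
[0.42  0.363 0.232] row: [-0.034, 0.003, -0.113, -0.006, 0.145, 0.001]
```

View pics/side3.png

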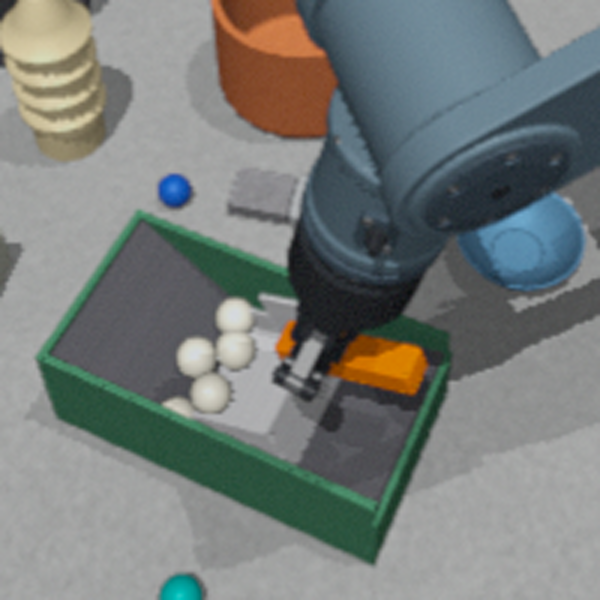

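The wrist force reached about 80 N: the lip stuck on the ramp and the scoop turned nose-down in the grip, so it stayed at the valley. I relieve the force first, then measure how the handle lies.

```bash
python3 -m jog '[-0.002,0,-0.004,0,0,0,1, -0.005,0,-0.008,0,0,0,1, -0.005,0,-0.008,0,0,0,1]'
cat > hfit.py <<'E'
from fit import *
# fit the orange handle box (6D reduced: pos + pitch, fixed yaw/roll) in side+scene hulls
def hfit(x0,yaw,use=(0,1)):
    H=box(-.048,.048,.012,-.01,.01)
    ms=[mask(cs[i],(8,150,80),(24,255,255),x0[:3]) for i in use]
    def cost(p,out=0):
        s=0
        Rm=(R.from_euler('z',yaw)*R.from_euler('y',-p[3])).as_matrix()
        for i,m in zip(use,ms):
            h=cv2.convexHull(proj(cs[i],H@Rm.T+p[:3]).astype(np.float32)); o=np.zeros(m.shape,np.uint8)
            cv2.fillConvexPoly(o,np.round(h*16).astype(np.int32),1,cv2.LINE_8,4); s+=1-(o&m).sum()/(o|m).sum()
        return s
    b=min((minimize(cost,[*x0[:3],q],method='Nelder-Mead',options=dict(maxiter=400,initial_simplex=np.array([[*x0[:3],q]]+[np.r_[x0[:3],q]+.02*np.eye(4)[k]*(5 if k==3 else 1) for k in range(4)]))) for q in(-.4,-.1,.2)),key=lambda r:r.fun)
    print("handle",b.x[:3].round(4),"pitch deg",np.degrees(b.x[3]).round(1),"cost",round(b.fun,3))
E
python3 - <<'E'
from plan import *
from hfit import *
lipnow(); o=get_obs(); g=np.array(o["eef_pos"])+tcpR().apply([0,0,.006]); print("grasp pt",g.round(4))
try: hfit(g,-.22,(1,))
except Exception as e: print(e)
try: hfit(g,-.22,(0,1))
except Exception as e: print(e)
c=camera("wrist"); save(c,"w2.png",s=1.2)
E
```

```text
time_s: 11.1
eef_pos: [0.4734, 0.3521, 0.1293]
eef_rot: [0.01, 0.989, -0.109, 0.104]
wrist_force: [-9.1, 2.8, 4.3]
opening: 0.273
grasp_force: 77.6
lip trough [0.0882 0.0017 0.0762] pitch 11.94 F [-11.4   2.8   7.7] t 11.2
grasp pt [0.4745 0.3519 0.1233]
handle [0.4518 0.3554 0.1293] pitch deg -24.3 cost 0.466
handle [0.4483 0.3569 0.1345] pitch deg -18.1 cost 1.274
```

View pics/w2.png

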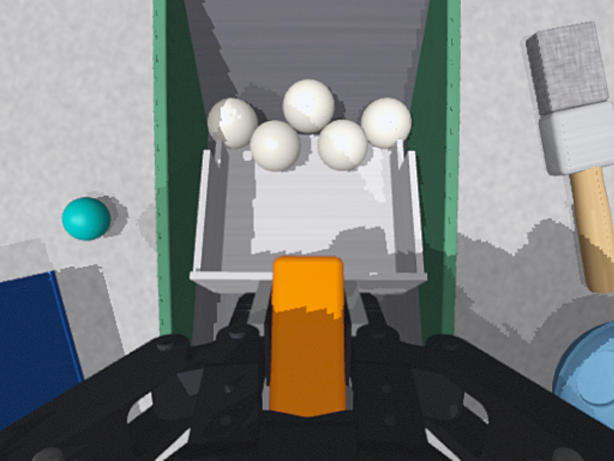

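The wrist view shows all five balls on or at the lip: (232,122), (275,145), (308,105), (342,145) and (385,122). The bowl is tilted nose-down and its corners are clearly visible. I solve its pose with PnP from those corners.

```bash
cat > pnp.py <<'E'
from plan import *
def scoop_pnp(c,px,obj):
    ok,rv,tv=cv2.solvePnP(np.array(obj,float),np.array(px,float),np.array(c["mtx"]),np.array(c["distortion"]),flags=cv2.SOLVEPNP_SQPNP)
    ok,rv,tv=cv2.solvePnP(np.array(obj,float),np.array(px,float),np.array(c["mtx"]),np.array(c["distortion"]),rv,tv,True)
    e=cv2.projectPoints(np.array(obj,float),rv,tv,np.array(c["mtx"]),np.array(c["distortion"]))[0][:,0]-px
    E=np.array(c["extrinsics"]); F=np.diag([1,-1,-1.]); Rw=E[:3,:3]@F@cv2.Rodrigues(rv)[0]; pw=E[:3,:3]@F@tv[:,0]+E[:3,3]
    print("err px",np.abs(e).max(1).round(1)); return Rw,pw
OBJ=[[-.047,.05,.048],[-.047,-.05,.048],[.015,.05,.044],[.015,-.05,.044],[-.044,.012,.084],[-.044,-.012,.084]]
def report(Rw,pw):
    lip=Rw@[.047,0,0]+pw; hc=Rw@[-.092,0,.074]+pw; c,s=np.cos(T[2]),np.sin(T[2])
    f=lambda w:np.round([c*(w[0]-T[0])+s*(w[1]-T[1]),-s*(w[0]-T[0])+c*(w[1]-T[1]),w[2]],4)
    print("pitch",np.degrees(np.arcsin(Rw[2,0])).round(1),"yaw",np.arctan2(Rw[1,0],Rw[0,0]).round(3),"lip trough",f(lip),"handle ctr world",hc.round(4),"trough",f(hc))
    o=get_obs(); Rt=tcpR(); print("lip in tool",Rt.inv().apply(lip-o["eef_pos"]).round(4),"hc in tool",Rt.inv().apply(hc-o["eef_pos"]).round(4))
E
python3 - <<'E'
from pnp import *
c=camera("wrist")
px=np.array([[190,273],[427,275],[206,150],[412,150],[272,258],[343,258]])/1.2
report(*scoop_pnp(c,px,OBJ))
px2=np.vstack([px,np.array([[218,139],[401,140]])/1.2]); report(*scoop_pnp(c,px2,OBJ+[[.033,.05,.023],[.033,-.05,.023]]))
E
```

```text
err px [2.9 2.4 1.5 1.3 1.3 1. ]
pitch -17.4 yaw -0.226 lip trough [0.0317 0.0001 0.0168] handle ctr world [0.4505 0.3572 0.1289] trough [-0.0789  0.0013  0.1289]
lip in tool [0.062  0.0017 0.128 ] hc in tool [-0.0229 -0.     -0.0046]
err px [3.7 3.1 0.6 0.9 2.1 1.8 1.5 1.9]
pitch -18.6 yaw -0.227 lip trough [0.0297 0.0001 0.0154] handle ctr world [0.4509 0.3572 0.1298] trough [-0.0785  0.0014  0.1298]
lip in tool [0.0599 0.0017 0.129 ] hc in tool [-0.0224 -0.     -0.0053]
```

PnP puts the lip exactly at the valley (30, 0, 16 mm), with the scoop lying flat on the 20° floor. I let go, re-align the tool with the handle and grip again.

```bash
sed -i 's/^LIP=.*/LIP=np.array([.134,0,.080])/' plan.py; python3 - <<'E'
from plan import *
hc=np.array([.4507,.3572,.1297]); 
Rs=R.from_euler('z',-.226)*R.from_euler('y',np.radians(19))*R.from_euler('x',np.pi)
p=hc+Rs.apply([.005,0,-.006]); p0=np.array(get_obs()["eef_pos"]);R0=tcpR()
print(p,np.r_[R0.inv().apply(p-p0),(R0.inv()*Rs).as_rotvec()].round(4).tolist(), R0.inv().apply(p-p0-[0,0,0]))
E
python3 -m jog '[0,0,0,0,0,0,0.5, 0,0,0,0,0,0,0, 0,0,0,0,0,0,0, 0,0,0,0,0,0,0, 0,0,0,0,0,0,0]'; python3 - <<'E'
from plan import *
hc=np.array([.4507,.3572,.1297]); 
Rs=R.from_euler('z',-.226)*R.from_euler('y',np.radians(19))*R.from_euler('x',np.pi)
p=hc+Rs.apply([.005,0,-.006]); p0=np.array(get_obs()["eef_pos"]);R0=tcpR()
print(p,np.r_[R0.inv().apply(p-p0),(R0.inv()*Rs).as_rotvec()].round(4).tolist())
c=camera("wrist"); save(c,"w3.png",s=1.2)
E
```

```text
[0.45721111 0.35570291 0.13374527] [-0.0152, 0.0, -0.0079, -0.0032, -0.5397, 0.007] [-1.52230434e-02  5.49199380e-06 -7.87887213e-03]
time_s: 11.92
eef_pos: [0.4746, 0.351, 0.1285]
eef_rot: [0.01, 0.988, -0.109, 0.104]
wrist_force: [-0.0, -0.1, 0.1]
opening: 0.996
grasp_force: 0.0
[0.45721111 0.35570291 0.13374527] [-0.0165, -0.0008, -0.0089, -0.0018, -0.5413, 0.0061]
```

```bash
python3 -m jog '[-0.0165,-0.001,-0.009,0,-0.18,0.006,0, -0.0165,-0.001,-0.009,0,-0.36,0.006,0, -0.0165,-0.001,-0.009,0,-0.541,0.006,0, -0.0165,-0.001,-0.009,0,-0.541,0.006,0, -0.0165,-0.001,-0.009,0,-0.541,0.006,0]'
python3 - <<'E'
from plan import *
c=camera("wrist"); save(c,"w4.png",s=1.2); lipnow()
hsv=cv2.cvtColor(c["frame"],cv2.COLOR_RGB2HSV); m=cv2.inRange(hsv,(8,150,90),(24,255,255))
n,l,st,ce=cv2.connectedComponentsWithStats(m); i=1+st[1:,4].argmax(); print(st[i],ce[i])
Rt=tcpR();p=np.array(get_obs()["eef_pos"])
# expected handle top corners if tool aligned, centre 5mm behind grasp
print(proj(c,Rt.apply([[x,y,-.004] for x in(-.053,.043) for y in(-.012,.012)])+p).round(1))
b=cv2.inRange(hsv,(0,0,170),(180,70,255)); 
for q in spot_in(c,"ball1")[:6]: print(np.round(q["xyz"],3),round(q["confidence"],2),proj(c,q["xyz"])[0].round())
E
```

```text
time_s: 12.6
eef_pos: [0.4567, 0.3559, 0.1334]
eef_rot: [-0.019, 0.98, -0.111, -0.163]
wrist_force: [-1.0, 0.3, -0.3]
opening: 0.999
grasp_force: 0.0
lip trough [0.0279 0.0013 0.0148] pitch -18.87 F [-0.7  0.4  0.3] t 12.65
[  222   171    68   177 10906] [256.30121034 256.07867229]
[[228.6 388.8]
 [282.7 388.7]
 [221.1 177.8]
 [288.8 177.7]]
[0.536 0.472 0.024] 0.92 [39. 77.]
[0.54  0.322 0.048] 0.86 [286.   6.]
```

The orange handle sits where predicted in the image (columns 222-290, front edge at row 171 against an expected 178). I close the grip.

```bash
python3 -m jog '[0,0,0,0,0,0,1, 0,0,0,0,0,0,1, 0,0,0,0,0,0,1, 0,0,0,0,0,0,1, 0,0,0,0,0,0,1, 0,0,0,0,0,0,1, 0,0,0,0,0,0,1]'
python3 - <<'E'
from plan import *
lipnow()
rows([(tr(.029+a,.021+b),-.226,p) for a,b,p in [(0,0,-19),(.0,.006,-15),(.006,.013,-10),(.012,.020,-5),(.018,.027,0),(.024,.033,5),(.03,.041,10),(.03,.055,15),(.02,.09,18),(-.0,.15,20)]])
E
```

```text
time_s: 13.58
eef_pos: [0.457, 0.356, 0.1342]
eef_rot: [-0.02, 0.98, -0.111, -0.164]
wrist_force: [-2.8, -0.1, 4.8]
opening: 0.275
grasp_force: 59.2
lip trough [0.0284 0.0012 0.0149] pitch -19.01 F [-2.8 -0.1  4.8] t 13.575
[0.457 0.355 0.14 ] row: [-0.001, 0.001, -0.006, -0.002, 0.0, 0.001]
[0.45  0.357 0.139] row: [-0.009, 0.001, -0.002, -0.002, 0.07, 0.001]
[0.446 0.358 0.136] row: [-0.011, 0.001, 0.002, -0.002, 0.157, 0.001]
[0.444 0.358 0.132] row: [-0.012, 0.001, 0.006, -0.002, 0.244, 0.001]
[0.442 0.358 0.128] row: [-0.012, 0.001, 0.011, -0.002, 0.332, 0.001]
[0.442 0.359 0.122] row: [-0.01, 0.001, 0.016, -0.002, 0.419, 0.001]
[0.443 0.359 0.118] row: [-0.008, 0.001, 0.02, -0.002, 0.506, 0.0]
[0.438 0.359 0.119] row: [-0.013, 0.001, 0.021, -0.002, 0.594, 0.0]
[0.427 0.362 0.146] row: [-0.033, 0.001, -0.001, -0.002, 0.646, 0.0]
[0.406 0.367 0.2  ] row: [-0.071, 0.001, -0.046, -0.002, 0.681, 0.0]
```

```bash
python3 - <<'E'
from plan import *
rows([(tr(x,z),-.226,p) for x,z,p in [(.03,.019,-19),(.035,.024,-16),(.042,.030,-11),(.05,.0368,-5),(.06,.0452,0),(.07,.0536,5),(.085,.0662,12),(.095,.0746,15),(.09,.1,18),(.04,.19,20)]])
E
```

```text
[0.458 0.355 0.138] row: [0.0, 0.001, -0.004, -0.002, 0.0, 0.001]
[0.457 0.355 0.138] row: [-0.001, 0.001, -0.004, -0.002, 0.053, 0.001]
[0.455 0.356 0.134] row: [-0.002, 0.001, 0.001, -0.002, 0.14, 0.001]
[0.453 0.356 0.128] row: [-0.002, 0.001, 0.007, -0.002, 0.244, 0.001]
[0.455 0.356 0.125] row: [0.001, 0.001, 0.009, -0.002, 0.332, 0.001]
[0.459 0.355 0.122] row: [0.006, 0.001, 0.011, -0.002, 0.419, 0.001]
[0.466 0.353 0.117] row: [0.015, 0.001, 0.014, -0.002, 0.541, 0.0]
[0.474 0.352 0.117] row: [0.022, 0.001, 0.01, -0.002, 0.594, 0.0]
[0.467 0.353 0.135] row: [0.009, 0.001, -0.004, -0.002, 0.646, 0.0]
[0.417 0.364 0.219] row: [-0.067, 0.001, -0.067, -0.002, 0.681, 0.0]
```

```bash
python3 -m jog '[0,0.001,-0.004,0,0,0,1, -0.001,0.001,-0.004,0,0.053,0,1, -0.0015,0.001,-0.002,0,0.1,0,1, -0.002,0.001,0.001,0,0.14,0,1, -0.002,0.001,0.004,0,0.19,0,1, -0.002,0.001,0.007,0,0.244,0,1, 0,0.001,0.008,0,0.29,0,1, 0.001,0.001,0.009,0,0.332,0,1, 0.001,0.001,0.009,0,0.332,0,1]'
python3 - <<'E'
from plan import *
lipnow(); c=camera("wrist"); save(c,"w5.png",s=1.2)
E
```

```text
time_s: 14.7
eef_pos: [0.4538, 0.3552, 0.1241]
eef_rot: [-0.0, 0.994, -0.112, -0.001]
wrist_force: [-1.2, 0.0, -3.4]
opening: 0.272
grasp_force: 59.3
lip trough [ 0.0586 -0.0006  0.0439] pitch -0.08 F [-1.2  0.  -3.4] t 14.7
```

View pics/w5.png

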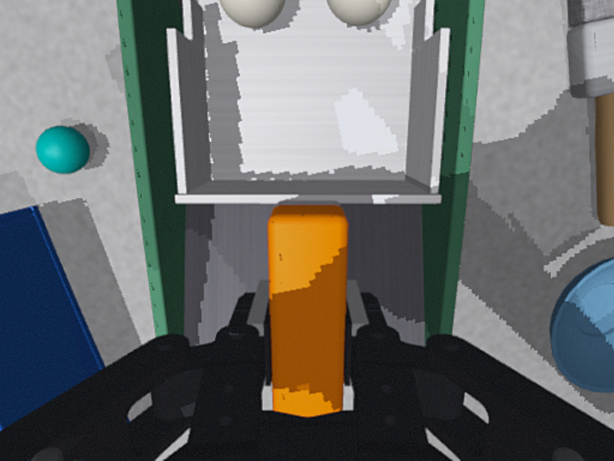

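The scoop is level with almost no force, and two balls show at the bowl's front at (252,8) and (360,8). I continue up the ramp.

```bash
python3 - <<'E'
from plan import *
rows([(tr(x,z),-.226,p) for x,z,p in [(.07,.053,5),(.078,.0595,9),(.085,.0655,12),(.095,.0746,16),(.09,.1,20),(.04,.19,20)]])
E
```

```text
[0.459 0.355 0.121] row: [0.005, -0.001, 0.003, -0.001, 0.089, 0.0]
[0.462 0.354 0.118] row: [0.008, -0.001, 0.007, -0.001, 0.159, 0.0]
[0.466 0.353 0.116] row: [0.012, -0.001, 0.008, -0.001, 0.211, 0.0]
[0.473 0.352 0.115] row: [0.019, -0.001, 0.01, -0.001, 0.281, 0.0]
[0.466 0.353 0.129] row: [0.012, -0.001, -0.005, -0.001, 0.351, 0.0]
[0.417 0.364 0.219] row: [-0.038, -0.001, -0.095, -0.001, 0.351, 0.0]
```

```bash
python3 -m jog '[0.003,-0.001,0.002,0,0.045,0,1, 0.005,-0.001,0.003,0,0.089,0,1, 0.008,-0.001,0.007,0,0.159,0,1, 0.012,-0.001,0.008,0,0.211,0,1, 0.016,-0.001,0.009,0,0.25,0,1, 0.019,-0.001,0.01,0,0.281,0,1, 0.019,-0.001,0.01,0,0.31,0,1, 0.016,-0.001,0.002,0,0.351,0,1, 0.012,-0.001,-0.01,0,0.351,0,1, -0.005,-0.001,-0.04,0,0.351,0,1, -0.02,-0.001,-0.07,0,0.351,0,1, -0.038,-0.001,-0.095,0,0.351,0,1, -0.038,-0.001,-0.12,0,0.351,0,1, -0.038,-0.001,-0.12,0,0.351,0,1]'
python3 - <<'E'
from plan import *
lipnow(); w=camera("wrist"); s=camera("side"); sc=camera("scene")
Rt=tcpR();p=np.array(get_obs()["eef_pos"])
for c in (w,s,sc):
    for q in spot_in(c,"ball1")[:7]:
        if q["confidence"]>.25: print(np.round(q["xyz"],3),round(q["confidence"],2),proj(c,q["xyz"])[0].round(),"scoop",np.round((Rt.inv().apply(np.array(q["xyz"])-p)-LIP)*[1,-1,-1]+[.047,0,0],3))
o=np.zeros((384,790,3),np.uint8); o[:,:440]=cv2.resize(w["frame"],(440,384)); 
u,v=proj(s,tr(0,.05))[0].astype(int); a=s["frame"][v-110:v+60,u-90:u+85]; o[:,440:]=cv2.resize(a,(350,384)); cv2.imwrite("pics/chk.png",o[:,:,::-1])
E
```

```text
time_s: 16.5
eef_pos: [0.4195, 0.366, 0.2487]
eef_rot: [0.016, 0.978, -0.111, 0.176]
wrist_force: [-0.3, 0.5, -2.3]
opening: 0.271
grasp_force: 59.5
lip trough [0.0424 0.0025 0.2203] pitch 20.38 F [-0.3  0.5 -2.3] t 16.5
[0.495 0.373 0.22 ] 0.95 [209. 124.] scoop [-0.027  0.026  0.033]
[0.484 0.333 0.219] 0.64 [291. 127.] scoop [-0.028 -0.016  0.032]
[0.535 0.478 0.023] 0.59 [136. 160.] scoop [-0.079  0.137 -0.158]
[0.631 0.182 0.028] 0.58 [372.  22.] scoop [ 0.072 -0.13  -0.208]
[0.535 0.482 0.023] 0.67 [210. 378.] scoop [-0.08   0.141 -0.158]
[ 0.506 -0.345  0.005] 0.61 [293. 123.] scoop [ 0.061 -0.672 -0.228]
[0.553 0.338 0.041] 0.55 [221. 303.] scoop [-0.028  0.004 -0.158]
[0.487 0.339 0.218] 0.55 [250. 261.] scoop [-0.028 -0.009  0.03 ]
[0.495 0.372 0.217] 0.51 [241. 276.] scoop [-0.028  0.025  0.03 ]
[0.56  0.011 0.064] 0.45 [252. 185.] scoop [ 0.056 -0.313 -0.164]
[0.631 0.186 0.022] 0.44 [207. 244.] scoop [ 0.07  -0.126 -0.214]
[0.568 0.371 0.037] 0.55 [314. 152.] scoop [-0.022  0.04  -0.164]
[0.637 0.169 0.019] 0.4 [290. 195.] scoop [ 0.077 -0.141 -0.22 ]
[0.498 0.365 0.216] 0.37 [305. 108.] scoop [-0.023  0.018  0.027]
```

View pics/chk.png

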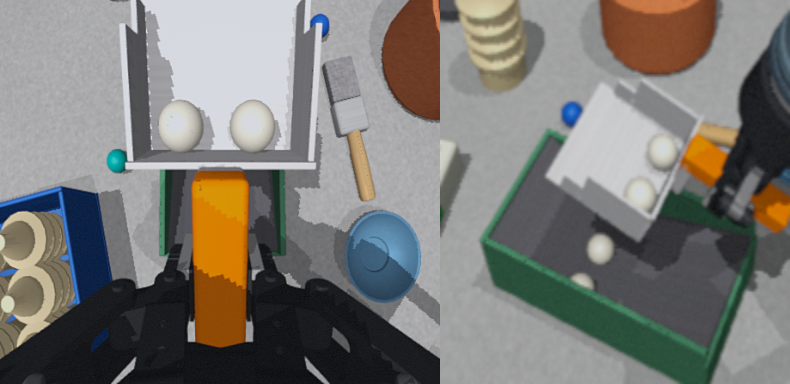

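Two balls are in the bowl, at (180,125) and (252,125) in the left panel. At least two of the other three show in the trough, at (600,248) and (580,285) in the right panel. I carry these two to the jar, and a second scoop will follow.

```bash
python3 - <<'E'
from plan import *
J=np.array([.5627,.0176])
L=lambda z,b=.03,yaw=-.05:[J[0]-b*np.cos(yaw),J[1]-b*np.sin(yaw),z]
rows([(L(.20),-.05,20),(L(.145),-.05,20)]+[(L(.142),-.05,p) for p in (10,0,-10,-20,-30,-40,-48)])
E
```

```text
[0.38  0.027 0.229] row: [0.031, 0.337, 0.027, 0.06, -0.001, -0.166]
[0.38  0.027 0.174] row: [0.013, 0.337, 0.078, 0.06, -0.001, -0.166]
[0.387 0.026 0.198] row: [0.027, 0.336, 0.059, 0.046, -0.175, -0.17]
[0.399 0.026 0.222] row: [0.047, 0.334, 0.04, 0.031, -0.349, -0.174]
[0.415 0.025 0.244] row: [0.069, 0.331, 0.025, 0.016, -0.523, -0.178]
[0.434 0.024 0.263] row: [0.094, 0.328, 0.013, 0.0, -0.697, -0.18]
[0.457 0.023 0.278] row: [0.12, 0.324, 0.007, -0.016, -0.871, -0.181]
[0.482 0.022 0.289] row: [0.146, 0.319, 0.005, -0.032, -1.045, -0.182]
[0.503 0.021 0.295] row: [0.168, 0.316, 0.006, -0.045, -1.184, -0.181]
```

```bash
python3 -m jog '[0.002,0.02,0.002,0.003,0,-0.01,1, 0.005,0.055,0.005,0.01,0,-0.03,1, 0.009,0.1,0.008,0.018,0,-0.05,1, 0.014,0.15,0.012,0.027,0,-0.075,1, 0.019,0.2,0.016,0.036,0,-0.1,1, 0.023,0.25,0.02,0.045,0,-0.125,1, 0.028,0.295,0.024,0.053,0,-0.147,1, 0.030,0.325,0.027,0.058,0,-0.16,1, 0.031,0.337,0.027,0.06,0,-0.166,1, 0.031,0.337,0.027,0.06,0,-0.166,1, 0.022,0.337,0.052,0.06,0,-0.166,1, 0.013,0.337,0.078,0.06,0,-0.166,1, 0.013,0.337,0.078,0.06,0,-0.166,1]'
python3 - <<'E'
from plan import *
lipnow(); o=get_obs(); print("lip world",tcpR().apply(LIP)+o["eef_pos"])
J=np.array([.5627,.0176])
L=lambda z,b=.03,yaw=-.05:[J[0]-b*np.cos(yaw),J[1]-b*np.sin(yaw),z]
rows([(L(.142),-.05,p) for p in (10,0,-10,-20,-30,-40,-48)])
E
```

```text
time_s: 18.42
eef_pos: [0.3787, 0.0289, 0.1731]
eef_rot: [0.003, 0.985, -0.024, 0.172]
wrist_force: [-0.6, -0.3, -2.8]
opening: 0.273
grasp_force: 59.7
lip trough [ 0.0736 -0.3084  0.1432] pitch 19.8 F [-0.6 -0.3 -2.8] t 18.425
lip world [0.53170896 0.02164243 0.14322729]
[0.387 0.026 0.198] row: [0.016, 0.002, -0.02, -0.003, -0.171, 0.001]
[0.399 0.026 0.222] row: [0.036, 0.002, -0.039, -0.003, -0.346, 0.001]
[0.415 0.025 0.244] row: [0.058, 0.002, -0.054, -0.003, -0.52, 0.002]
[0.434 0.024 0.263] row: [0.083, 0.002, -0.066, -0.003, -0.695, 0.002]
[0.457 0.023 0.278] row: [0.109, 0.002, -0.072, -0.002, -0.869, 0.002]
[0.482 0.022 0.289] row: [0.136, 0.002, -0.075, -0.002, -1.044, 0.002]
[0.503 0.021 0.295] row: [0.158, 0.002, -0.073, -0.002, -1.183, 0.003]
```

```bash
python3 -m jog '[0.016,0.002,-0.02,0,-0.171,0,1, 0.036,0.002,-0.039,0,-0.346,0,1, 0.047,0.002,-0.047,0,-0.433,0,1, 0.058,0.002,-0.054,0,-0.52,0,1, 0.058,0.002,-0.054,0,-0.52,0,1, 0.07,0.002,-0.06,0,-0.607,0,1, 0.083,0.002,-0.066,0,-0.695,0,1, 0.109,0.002,-0.072,0,-0.869,0,1, 0.136,0.002,-0.075,0,-1.044,0,1, 0.136,0.002,-0.075,0,-1.044,0,1, 0.136,0.002,-0.075,0,-1.044,0,1]'
python3 - <<'E'
from plan import *
lipnow(); w=camera("wrist"); s=camera("side"); sc=camera("scene"); 
J=np.array([.5627,.0176])
for c in (w,s,sc):
    print(c["shot"])
    for q in spot_in(c,"ball1")[:8]:
        if q["confidence"]>.2: x=np.array(q["xyz"]); print(x.round(3),round(q["confidence"],2),"dist jar",np.hypot(*(x[:2]-J)).round(3))
for q in spot_in(s,"scoop_lip")[:2]: print(q)
L=lambda z,b=.03,yaw=-.05:[J[0]-b*np.cos(yaw),J[1]-b*np.sin(yaw),z]
rows([(L(.24,.06),-.05,-10),(tr(-.05,.20),-.226,-12)])
E
```

```text
time_s: 19.8
eef_pos: [0.482, 0.0209, 0.2928]
eef_rot: [-0.009, 0.941, -0.023, -0.338]
wrist_force: [-0.4, -0.6, -1.3]
opening: 0.275
grasp_force: 60.3
lip trough [ 0.0768 -0.311   0.1458] pitch -39.56 F [-0.4 -0.6 -1.3] t 19.8
24
25
[0.533 0.483 0.026] 0.7 dist jar 0.466
[0.556 0.338 0.038] 0.69 dist jar 0.32
[0.636 0.181 0.023] 0.63 dist jar 0.179
[0.546 0.298 0.044] 0.52 dist jar 0.281
[0.608 0.01  0.032] 0.42 dist jar 0.046
[ 0.441 -0.329  0.005] 0.25 dist jar 0.367
26
[0.634 0.169 0.023] 0.59 dist jar 0.167
[0.53  0.162 0.014] 0.53 dist jar 0.148
[0.569 0.369 0.04 ] 0.46 dist jar 0.352
[0.552 0.328 0.04 ] 0.45 dist jar 0.31
{'xyz': [0.4932, 0.0332, 0.2237], 'confidence': 0.82}
{'xyz': [0.4823, -0.1662, 0.0211], 'confidence': 0.52}
[0.385 0.026 0.342] row: [-0.105, -0.001, 0.025, -0.0, 0.515, 0.001]
[0.367 0.375 0.306] row: [-0.11, -0.349, 0.075, 0.077, 0.479, 0.161]
```

Both balls have left the scoop, and the side view reports one in the jar. Three remain in the trough, at y = -36, +6 and +39 mm in the trough frame. On the first pass the lip rode about 3 mm above the ramp, which is too much for balls to roll in, so this time I keep it nearly touching. I return for the second scoop.

```bash
python3 -m jog '[-0.03,0,0.007,0,0.15,0,1, -0.06,0,0.014,0,0.3,0,1, -0.09,0,0.021,0,0.45,0,1, -0.105,-0.001,0.025,0,0.515,0,1, -0.106,-0.05,0.032,0.011,0.51,0.02,1, -0.106,-0.1,0.04,0.022,0.505,0.045,1, -0.107,-0.16,0.048,0.034,0.498,0.07,1, -0.108,-0.22,0.056,0.048,0.492,0.1,1, -0.109,-0.28,0.065,0.062,0.486,0.13,1, -0.11,-0.33,0.073,0.074,0.48,0.155,1, -0.11,-0.353,0.075,0.077,0.479,0.161,1, -0.11,-0.353,0.075,0.077,0.479,0.161,1]'
python3 - <<'E'
from plan import *
lipnow(); s=camera("side"); sc=camera("scene"); J=np.array([.5627,.0176])
for c in (s,sc):
    # white pixels inside jar silhouette
    hsv=cv2.cvtColor(c["frame"],cv2.COLOR_RGB2HSV); t=np.linspace(0,6.28,40)
    m=np.zeros(hsv.shape[:2],np.uint8); cv2.fillConvexPoly(m,cv2.convexHull(proj(c,np.c_[J[0]+.07*np.cos(t),J[1]+.07*np.sin(t),0*t+.112]).astype(np.int32)),1)
    wm=cv2.inRange(hsv,(0,0,110),(180,90,255))&(m*255); n,l,st,ce=cv2.connectedComponentsWithStats(wm); print("white in jar",[(st[i,4],ce[i].round()) for i in range(1,n) if st[i,4]>8])
    for q in spot_in(c,"ball1")[:8]:
        if q["confidence"]>.25:
            x=np.array(q["xyz"]);cc,ss=np.cos(T[2]),np.sin(T[2]);d=x[:2]-T[:2]; print(x.round(3),round(q["confidence"],2),"jar",np.hypot(*(x[:2]-J)).round(3),"trough",(cc*d[0]+ss*d[1]).round(3),(-ss*d[0]+cc*d[1]).round(3))
rows([(tr(x,z,.005),-.226,p) for x,z,p in [(-.05,.12,-20),(-.055,.062,-21),(-.03,.041,-21),(.0,.0295,-21),(.026,.018,-21)]])
E
```

```text
time_s: 21.65
eef_pos: [0.3663, 0.3805, 0.3057]
eef_rot: [-0.012, 0.988, -0.111, -0.105]
wrist_force: [0.2, -0.1, -2.0]
opening: 0.275
grasp_force: 60.3
lip trough [-0.052   0.0052  0.1993] pitch -12.16 F [ 0.2 -0.1 -2. ] t 21.65
white in jar [(np.int32(96), array([245., 157.])), (np.int32(46), array([235., 189.]))]
[0.554 0.337 0.037] 0.52 jar 0.32 trough 0.027 0.004
[0.558 0.372 0.041] 0.45 jar 0.354 trough 0.023 0.039
[0.535 0.486 0.027] 0.44 jar 0.469 trough -0.025 0.145
[0.546 0.298 0.044] 0.43 jar 0.281 trough 0.027 -0.036
[0.608 0.007 0.033] 0.39 jar 0.046 trough 0.151 -0.306
white in jar [(np.int32(25), array([223., 193.]))]
[0.556 0.326 0.039] 0.55 jar 0.309 trough 0.03 -0.006
[0.57  0.369 0.038] 0.36 jar 0.351 trough 0.035 0.039
[0.383 0.377 0.241] row: [0.029, -0.002, 0.06, -0.0, -0.138, -0.001]
[0.381 0.377 0.185] row: [0.038, -0.002, 0.116, -0.0, -0.155, -0.001]
[0.405 0.372 0.164] row: [0.067, -0.002, 0.131, -0.0, -0.155, -0.001]
[0.434 0.365 0.152] row: [0.099, -0.002, 0.136, -0.0, -0.155, -0.001]
[0.46  0.36  0.141] row: [0.127, -0.002, 0.142, -0.0, -0.155, -0.001]
```

```bash
python3 -m jog '[0.029,-0.002,0.06,0,-0.138,0,1, 0.036,-0.002,0.1,0,-0.155,0,1, 0.038,-0.002,0.116,0,-0.155,0,1, 0.052,-0.002,0.123,0,-0.155,0,1, 0.067,-0.002,0.131,0,-0.155,0,1, 0.082,-0.002,0.1335,0,-0.155,0,1, 0.099,-0.002,0.136,0,-0.155,0,1, 0.113,-0.002,0.139,0,-0.155,0,1, 0.127,-0.002,0.142,0,-0.155,0,1, 0.127,-0.002,0.142,0,-0.155,0,1, 0.127,-0.002,0.142,0,-0.155,0,1]'
python3 - <<'E'
from plan import *
lipnow(); sc=camera("scene"); print("scene blob",atz(sc,223,193,.022)); s=camera("side"); print("side blob",atz(s,235,189,.022))
rows([(tr(x,.0149+.839*(x-.0284)+.0005,.005),-.226,p) for x,p in [(.0275,-20),(.029,-19),(.036,-15),(.043,-10),(.052,-4),(.060,0)]])
E
```

```text
time_s: 23.22
eef_pos: [0.4596, 0.3604, 0.14]
eef_rot: [-0.02, 0.977, -0.111, -0.181]
wrist_force: [0.7, -0.2, -2.2]
opening: 0.273
grasp_force: 60.3
lip trough [0.0256 0.0058 0.0173] pitch -21.03 F [ 0.7 -0.2 -2.2] t 23.225
scene blob [ 0.4674799 -0.0014258  0.022    ]
side blob [ 0.61094943 -0.00433492  0.022     ]
[0.459 0.36  0.136] row: [0.002, 0.001, 0.004, 0.0, 0.018, 0.0]
[0.458 0.36  0.135] row: [0.001, 0.001, 0.005, 0.0, 0.035, 0.0]
[0.457 0.36  0.134] row: [0.001, 0.001, 0.007, 0.0, 0.105, 0.0]
[0.455 0.361 0.13 ] row: [-0.0, 0.001, 0.011, 0.0, 0.192, 0.0]
[0.454 0.361 0.124] row: [0.001, 0.001, 0.017, -0.0, 0.297, 0.0]
[0.456 0.361 0.122] row: [0.004, 0.001, 0.018, -0.0, 0.367, 0.0]
```

```bash
python3 -m jog '[0.002,0.001,0.004,0,0.018,0,1, 0.003,0.001,0.005,0,0.03,0,1, 0.003,0.001,0.005,0,0.035,0,1, 0.003,0.001,0.005,0,0.035,0,1]'
python3 - <<'E'
from plan import *
lipnow()
rows([(tr(x,.0149+.839*(x-.0284)+.0005,.005),-.226,p) for x,p in [(.03,-19),(.036,-16),(.043,-11),(.052,-5),(.060,0),(.070,5)]])
E
```

```text
time_s: 23.82
eef_pos: [0.4584, 0.3602, 0.1353]
eef_rot: [-0.019, 0.98, -0.111, -0.165]
wrist_force: [-7.2, 2.5, 4.6]
opening: 0.272
grasp_force: 60.8
lip trough [0.0284 0.0056 0.0157] pitch -19.18 F [-7.2  2.5  4.6] t 23.825
[0.459 0.36  0.136] row: [0.001, 0.0, -0.001, -0.0, 0.003, 0.001]
[0.459 0.36  0.136] row: [0.001, 0.0, -0.001, -0.0, 0.055, 0.001]
[0.457 0.36  0.132] row: [-0.0, 0.0, 0.004, -0.0, 0.143, 0.001]
[0.456 0.361 0.127] row: [0.0, 0.0, 0.009, -0.0, 0.247, 0.001]
[0.456 0.361 0.122] row: [0.002, 0.0, 0.013, -0.0, 0.335, 0.001]
[0.46  0.36  0.118] row: [0.007, 0.0, 0.016, -0.0, 0.422, 0.001]
```

Light contact, 8 N, right at the expected corner. I climb in small checked steps.

```bash
python3 -m jog '[0,0,-0.001,0,0.03,0,1, 0,0,-0.001,0,0.055,0,1, -0.001,0,0.0015,0,0.1,0,1, -0.001,0,0.004,0,0.143,0,1, -0.001,0,0.004,0,0.143,0,1]'
python3 - <<'E'
from plan import *
lipnow()
x=.043; print("ramp z at lip: .0149+.839*(x-.0284)")
rows([(tr(x,.0149+.839*(x-.0284)+.0005,.005),-.226,p) for x,p in [(.043,-11),(.052,-5),(.060,0),(.070,5),(.085,12),(.095,16)]])
E
```

```text
time_s: 24.45
eef_pos: [0.4569, 0.3605, 0.1315]
eef_rot: [-0.011, 0.989, -0.112, -0.094]
wrist_force: [-3.5, 2.1, 0.6]
opening: 0.272
grasp_force: 60.5
lip trough [0.0432 0.0054 0.0277] pitch -10.83 F [-3.5  2.1  0.6] t 24.45
ramp z at lip: .0149+.839*(x-.0284)
[0.457 0.36  0.132] row: [0.0, 0.0, -0.0, -0.0, -0.003, 0.001]
[0.456 0.361 0.127] row: [-0.0, 0.0, 0.005, -0.0, 0.102, 0.001]
[0.456 0.361 0.122] row: [0.001, 0.0, 0.009, -0.0, 0.189, 0.001]
[0.46  0.36  0.118] row: [0.005, 0.0, 0.012, -0.0, 0.276, 0.001]
[0.467 0.358 0.113] row: [0.014, -0.0, 0.016, -0.0, 0.399, 0.001]
[0.474 0.357 0.111] row: [0.021, -0.0, 0.017, -0.001, 0.468, 0.001]
```

```bash
python3 -m jog '[0,0,0.0025,0,0.05,0,1, 0,0,0.005,0,0.102,0,1, 0.0005,0,0.007,0,0.145,0,1, 0.001,0,0.009,0,0.189,0,1, 0.003,0,0.0105,0,0.232,0,1, 0.005,0,0.012,0,0.276,0,1, 0.005,0,0.012,0,0.276,0,1]'
python3 - <<'E'
from plan import *
lipnow(); w=camera("wrist"); save(w,"w6.png")
for q in spot_in(w,"ball1")[:5]: print(np.round(q["xyz"],3),round(q["confidence"],2))
rows([(tr(x,.0149+.839*(x-.0284)+.0005,.005),-.226,p) for x,p in [(.085,12),(.095,17)]]+[(tr(.095,.09,.005),-.226,20),(tr(.08,.13,.005),-.226,21),(tr(.03,.22,.005),-.226,20)])
E
```

```text
time_s: 25.32
eef_pos: [0.4592, 0.3616, 0.122]
eef_rot: [0.003, 0.993, -0.112, 0.043]
wrist_force: [-19.1, 3.3, 25.1]
opening: 0.274
grasp_force: 67.5
lip trough [0.069  0.007  0.0538] pitch 4.93 F [-19.1   3.3  25.1] t 25.325
[0.569 0.33  0.053] 0.94
[0.563 0.293 0.059] 0.87
[0.535 0.473 0.024] 0.78
[0.489 0.319 0.061] 0.58
[0.579 0.371 0.056] 0.56
[0.467 0.358 0.113] row: [0.008, 0.002, 0.009, -0.003, 0.124, -0.0]
[0.473 0.357 0.109] row: [0.014, 0.002, 0.015, -0.003, 0.212, -0.0]
[0.472 0.357 0.119] row: [0.013, 0.002, 0.004, -0.003, 0.264, -0.0]
[0.457 0.361 0.157] row: [0.0, 0.002, -0.035, -0.003, 0.281, -0.0]
[0.408 0.371 0.249] row: [-0.041, 0.001, -0.131, -0.003, 0.264, -0.0]
```

The force is rising to 31 N. I back off 2 mm normal to the ramp and check numerically how the scoop sits in the hand.

```bash
python3 -m jog '[-0.0013,0,-0.0018,0,0,0,1, -0.0013,0,-0.0018,0,0,0,1]'
python3 - <<'E'
from plan import *
lipnow(); w=camera("wrist"); g=cv2.cvtColor(w["frame"],cv2.COLOR_RGB2HSV)
Rt=tcpR();p=np.array(get_obs()["eef_pos"])
def P(x,y,z,d): # scoop point with nose-down slip d(deg) about grasp pt (tool 0,0,.006)
    q=np.array([x-.047+LIP[0],-y,LIP[2]-z])-[0,0,.006]; q=R.from_euler('y',-np.radians(d)).apply(q)+[0,0,.006]; return proj(w,Rt.apply(q)+p)[0].round(1)
for d in (-5,0,5,10,20): print(d,"handle front",P(-.044,.012,.084,d),P(-.044,-.012,.084,d),"back wall L,R",P(-.047,.05,.048,d),P(-.047,-.05,.048,d),"tall L",P(.015,.05,.044,d))
m=cv2.inRange(g,(8,150,90),(24,255,255)); n,l,st,ce=cv2.connectedComponentsWithStats(m); print("orange",st[1+st[1:,4].argmax()])
f=w["frame"]
for col in (195,205,310): print(col,[(r,int(f[r,col].mean())) for r in range(100,215,4)])
for row in range(60,190,12):
    r=g[row]; wh=np.where((r[:,1]<40)&(r[:,2]>150))[0]; wh=wh[(wh>110)&(wh<400)]; print(row,(wh.min(),wh.max(),len(wh)) if len(wh) else None)
for q in spot_in(w,"ball1")[:5]: print(np.round(q["xyz"],3),round(q["confidence"],2),proj(w,q["xyz"])[0].round())
E
```

```text
time_s: 25.68
eef_pos: [0.4589, 0.3613, 0.122]
eef_rot: [0.003, 0.993, -0.113, 0.043]
wrist_force: [-10.7, 4.8, 12.1]
opening: 0.279
grasp_force: 65.6
lip trough [0.0688 0.0065 0.0539] pitch 4.96 F [-10.7   4.8  12.1] t 25.675
-5 handle front [220.8 181.8] [290.4 181.7] back wall L,R [145.1 162. ] [366.1 161.7] tall L [131.5  11.3]
0 handle front [221.7 176.4] [289.4 176.3] back wall L,R [148. 165.] [363.2 164.8] tall L [139.4  22. ]
5 handle front [222.7 172.1] [288.4 172. ] back wall L,R [150.7 168.6] [360.6 168.4] tall L [146.4  33.2]
10 handle front [223.7 168.9] [287.5 168.8] back wall L,R [153.1 172.6] [358.1 172.4] tall L [152.5  44.7]
20 handle front [225.5 165.5] [285.7 165.4] back wall L,R [157.4 182.1] [353.9 181.9] tall L [162.6  68.2]
orange [  225   178    64   170 10336]
195 [(100, 136), (104, 137), (108, 136), (112, 139), (116, 140), (120, 137), (124, 140), (128, 135), (132, 139), (136, 136), (140, 140), (144, 137), (148, 136), (152, 133), (156, 138), (160, 135), (164, 135), (168, 139), (172, 139), (176, 202), (180, 228), (184, 96), (188, 100), (192, 101), (196, 102),
[... 628 characters left out ...]
138), (176, 147), (180, 225), (184, 89), (188, 61), (192, 62), (196, 63), (200, 61), (204, 61), (208, 63), (212, 62)]
60 (np.int64(111), np.int64(362), 176)
72 (np.int64(111), np.int64(362), 157)
84 (np.int64(111), np.int64(362), 159)
96 (np.int64(111), np.int64(362), 162)
108 (np.int64(111), np.int64(362), 160)
120 (np.int64(111), np.int64(361), 162)
132 (np.int64(111), np.int64(361), 163)
144 (np.int64(111), np.int64(361), 162)
156 (np.int64(111), np.int64(360), 119)
168 (np.int64(111), np.int64(360), 33)
180 (np.int64(111), np.int64(355), 147)
[0.576 0.372 0.057] 0.97 [188.  29.]
[0.566 0.33  0.057] 0.95 [269.  30.]
[0.534 0.477 0.023] 0.87 [ 67. 147.]
[0.566 0.292 0.056] 0.61 [338.  13.]
```

The check indicates about 5° of nose-down slip and 4-5 mm of sliding back. The real lip is on the ramp near x = 57 mm, and the three balls sit about 13 mm behind it in the bowl. I update the hand model, slide farther up at constant pitch, then pitch up.

```bash
sed -i 's/^LIP=.*/LIP=np.array([.1215,0,.092]); OFF=5.5/; s/-np.radians(pitch))/-np.radians(pitch+OFF))/' plan.py; python3 - <<'E'
from plan import *
lipnow()
rows([(tr(x,.0149+.839*(x-.0284)+.0025,.005),-.226,p) for x,p in [(.0575,-.5),(.065,0),(.073,2),(.081,6),(.089,11),(.093,15)]]+[(tr(.09,.1,.005),-.226,19),(tr(.03,.21,.005),-.226,20)])
E
```

```text
lip trough [0.0574 0.0066 0.0409] pitch 4.95 F [-9.9  3.7 11. ] t 25.775
[0.459 0.36  0.123] row: [0.0, 0.001, -0.001, -0.003, 0.001, -0.0]
[0.465 0.358 0.128] row: [0.007, 0.001, -0.005, -0.003, 0.01, -0.0]
[0.47  0.357 0.13 ] row: [0.013, 0.001, -0.007, -0.003, 0.044, -0.0]
[0.473 0.357 0.127] row: [0.016, 0.001, -0.004, -0.003, 0.114, -0.0]
[0.476 0.356 0.122] row: [0.018, 0.001, 0.002, -0.003, 0.202, -0.001]
[0.477 0.356 0.115] row: [0.018, 0.001, 0.008, -0.003, 0.271, -0.001]
[0.471 0.357 0.133] row: [0.014, 0.001, -0.01, -0.003, 0.341, -0.001]
[0.412 0.37  0.241] row: [-0.037, 0.001, -0.122, -0.003, 0.359, -0.001]
```

```bash
python3 -m jog '[0,0.001,-0.001,0,0,0,1, 0.0035,0.001,-0.003,0,0.005,0,1, 0.007,0.001,-0.005,0,0.01,0,1, 0.010,0.001,-0.006,0,0.025,0,1, 0.013,0.001,-0.007,0,0.044,0,1, 0.0145,0.001,-0.006,0,0.08,0,1, 0.016,0.001,-0.004,0,0.114,0,1, 0.016,0.001,-0.004,0,0.114,0,1]'
python3 - <<'E'
from plan import *
lipnow(); w=camera("wrist"); f=w["frame"]; g=cv2.cvtColor(f,cv2.COLOR_RGB2HSV)
m=cv2.inRange(g,(8,150,90),(24,255,255)); n,l,st,ce=cv2.connectedComponentsWithStats(m); print("orange",st[1+st[1:,4].argmax()])
print([(r,int(f[r,195].mean())) for r in range(164,196,2)])
c,s=np.cos(T[2]),np.sin(T[2])
for q in spot_in(w,"ball1")[:5]: x=np.array(q["xyz"]);d=x-[T[0],T[1],0]; print("trough",np.round([c*d[0]+s*d[1],-s*d[0]+c*d[1],d[2]],3),round(q["confidence"],2),proj(w,x)[0].round())
rows([(tr(x,.0149+.839*(x-.0284)+.002,.005),-.226,p) for x,p in [(.081,6),(.089,11),(.093,16)]]+[(tr(.092,.1,.005),-.226,20),(tr(.03,.21,.005),-.226,20)])
E
```

```text
time_s: 26.78
eef_pos: [0.4656, 0.3588, 0.1251]
eef_rot: [0.01, 0.989, -0.112, 0.093]
wrist_force: [-41.7, 13.9, 25.2]
opening: 0.274
grasp_force: 68.8
lip trough [0.072  0.0054 0.0572] pitch 10.69 F [-41.7  13.9  25.2] t 26.775
orange [ 224  185   64  163 9837]
[(164, 138), (166, 139), (168, 138), (170, 135), (172, 139), (174, 136), (176, 137), (178, 138), (180, 138), (182, 138), (184, 137), (186, 137), (188, 139), (190, 166), (192, 225), (194, 224)]
trough [-0.023  0.134  0.023] 0.96 [ 75. 170.]
trough [ 0.049 -0.041  0.056] 0.94 [335.  47.]
trough [0.045 0.041 0.058] 0.93 [195.  54.]
trough [ 0.041 -0.001  0.057] 0.85 [266.  61.]
[0.473 0.357 0.127] row: [0.008, 0.0, -0.0, -0.0, 0.015, 0.0]
[0.476 0.356 0.121] row: [0.01, 0.0, 0.006, -0.0, 0.102, 0.0]
[0.476 0.356 0.112] row: [0.008, 0.0, 0.015, -0.0, 0.189, 0.0]
[0.473 0.357 0.131] row: [0.008, 0.0, -0.004, -0.0, 0.259, 0.0]
[0.412 0.37  0.241] row: [-0.033, 0.001, -0.124, -0.0, 0.259, 0.0]
```

The force points along the ramp normal plus friction, so I stop pushing. From the image shifts I put the real lip at (61, 42) mm, level to 1°, with the balls 12-20 mm behind it in the bowl. A quick nose-up turn about the bowl's rear edge should lift them off the ramp.

```bash
sed -i 's/^LIP=.*/LIP=np.array([.1078,0,.1045]); OFF=12/' plan.py; python3 - <<'E'
from plan import *
lipnow()
rows([(tr(x,z,.005),-.226,p) for x,z,p in [(.0608,.0424,-1.3),(.059,.063,8),(.055,.086,15),(.05,.11,20),(.045,.15,21),(.04,.2,21)]])
E
```

```text
lip trough [0.0609 0.0054 0.0424] pitch 10.66 F [-42.3  14.7  25.9] t 26.875
[0.465 0.358 0.125] row: [-0.0, 0.0, 0.0, -0.0, 0.001, 0.0]
[0.452 0.361 0.124] row: [-0.014, 0.0, -0.002, -0.0, 0.163, 0.0]
[0.442 0.364 0.13 ] row: [-0.023, 0.0, -0.009, -0.0, 0.285, -0.0]
[0.434 0.366 0.141] row: [-0.029, 0.0, -0.022, -0.0, 0.372, -0.0]
[0.429 0.367 0.179] row: [-0.027, 0.0, -0.06, -0.0, 0.39, -0.0]
[0.424 0.368 0.229] row: [-0.023, 0.0, -0.11, -0.0, 0.39, -0.0]
```

```bash
python3 -m jog '[-0.0236,0,0,0,0.15,0,1, -0.0326,0,-0.0064,0,0.271,0,1, -0.0386,0,-0.0194,0,0.358,0,1, -0.0366,0,-0.0574,0,0.39,0,1, -0.0326,0,-0.1074,0,0.4,0,1, -0.0326,0,-0.1074,0,0.4,0,1]'
python3 - <<'E'
from plan import *
lipnow(); w=camera("wrist"); f=w["frame"]; g=cv2.cvtColor(f,cv2.COLOR_RGB2HSV)
m=cv2.inRange(g,(8,150,90),(24,255,255)); n,l,st,ce=cv2.connectedComponentsWithStats(m); print("orange",st[1+st[1:,4].argmax()])
print([(r,int(f[r,195].mean())) for r in range(176,206,2)])
c,s=np.cos(T[2]),np.sin(T[2])
for cam in (w,camera("side")):
  for q in spot_in(cam,"ball1")[:7]: 
    if q["confidence"]>.25: x=np.array(q["xyz"]);d=x-[T[0],T[1],0]; print("trough",np.round([c*d[0]+s*d[1],-s*d[0]+c*d[1],d[2]],3),round(q["confidence"],2),proj(cam,x)[0].round())
E
```

```text
time_s: 27.62
eef_pos: [0.424, 0.3692, 0.2293]
eef_rot: [0.03, 0.948, -0.108, 0.297]
wrist_force: [-0.5, 0.1, -1.7]
opening: 0.275
grasp_force: 64.2
lip trough [0.0408 0.0067 0.2049] pitch 34.74 F [-0.5  0.1 -1.7] t 27.625
orange [ 225  187   63  160 9723]
[(176, 147), (178, 144), (180, 149), (182, 150), (184, 149), (186, 149), (188, 148), (190, 151), (192, 152), (194, 211), (196, 209), (198, 214), (200, 87), (202, 75), (204, 69)]
trough [ 0.132 -0.128  0.024] 0.93 [365.  89.]
trough [-0.026  0.135  0.021] 0.88 [139. 216.]
trough [ 0.155 -0.306  0.031] 0.53 [502.  72.]
trough [ 0.105 -0.305  0.07 ] 0.59 [250. 185.]
trough [0.028 0.005 0.037] 0.56 [220. 303.]
trough [0.024 0.037 0.042] 0.53 [214. 316.]
trough [-0.026  0.141  0.025] 0.53 [211. 378.]
```

None were caught: the three balls are back in the valley. The geometry shows the lip gap must stay below about 1.4 mm until the bowl passes level, and that contact below level makes the handle slip. I lay the scoop back in the trough at the corner, regrip it squarely, and do a controlled climb.

```bash
sed -i 's/^LIP=.*/LIP=np.array([.1052,0,.1063]); OFF=13/' plan.py; python3 - <<'E'
from plan import *
lipnow()
rows([(tr(x,z,.004),-.226,p) for x,z,p in [(-.045,.16,-8),(-.05,.12,-20),(-.055,.064,-21),(-.03,.043,-21),(.0,.031,-21),(.027,.018,-20.5),(.03,.016,-20)]])
E
```

```text
lip trough [0.038  0.0027 0.194 ] pitch 34.34 F [-0.4 -0.3 -2. ] t 27.825
[0.373 0.378 0.257] row: [-0.022, -0.0, -0.057, 0.002, -0.512, -0.0]
[0.39  0.374 0.238] row: [-0.018, -0.001, -0.032, 0.002, -0.721, -0.0]
[0.387 0.375 0.184] row: [-0.051, -0.001, 0.012, 0.002, -0.739, -0.0]
[0.412 0.369 0.163] row: [-0.042, -0.001, 0.043, 0.002, -0.739, -0.0]
[0.441 0.363 0.151] row: [-0.024, -0.001, 0.07, 0.002, -0.739, -0.0]
[0.466 0.357 0.137] row: [-0.011, -0.001, 0.096, 0.002, -0.73, -0.0]
[0.468 0.357 0.134] row: [-0.011, -0.001, 0.099, 0.002, -0.721, -0.0]
```

```bash
python3 -m jog '[-0.008,0,-0.02,0,-0.17,0,1, -0.015,0,-0.04,0,-0.34,0,1, -0.022,0,-0.057,0,-0.512,0,1, -0.02,-0.001,-0.045,0,-0.65,0,1, -0.018,-0.001,-0.032,0,-0.721,0,1, -0.035,-0.001,-0.01,0,-0.739,0,1, -0.051,-0.001,0.012,0,-0.739,0,1, -0.046,-0.001,0.028,0,-0.739,0,1, -0.042,-0.001,0.043,0,-0.739,0,1, -0.033,-0.001,0.057,0,-0.739,0,1, -0.024,-0.001,0.07,0,-0.739,0,1, -0.017,-0.001,0.083,0,-0.735,0,1, -0.011,-0.001,0.096,0,-0.73,0,1, -0.011,-0.001,0.099,0,-0.721,0,1, -0.011,-0.001,0.099,0,-0.721,0,1]'
cat > est.py <<'E'
from plan import *
def est(w=None,verbose=True):
    """slip d (deg) and slide s of the scoop in the hand from the wrist image, relative to square-grip baseline"""
    w=w or camera("wrist"); f=w["frame"]; g=cv2.cvtColor(f,cv2.COLOR_RGB2HSV)
    m=cv2.inRange(g,(8,150,90),(24,255,255)); n,l,st,ce=cv2.connectedComponentsWithStats(m); o=st[1+st[1:,4].argmax()]
    col=f[150:260,195].mean(1); r=[i for i in range(1,109) if col[i]>190 and col[i+1]<150]; print("orange top",o[1],"width",o[2],"wall bottom",[150+i for i in r])
    return w
def balls(cam):
    c,s=np.cos(T[2]),np.sin(T[2])
    for q in spot_in(cam,"ball1")[:7]:
        if q["confidence"]>.25:
            x=np.array(q["xyz"]);d=x-[T[0],T[1],0]; t=[c*d[0]+s*d[1],-s*d[0]+c*d[1],d[2]]
            if abs(t[1])<.07: print("ball trough",np.round(t,3),round(q["confidence"],2),proj(cam,x)[0].round())
E
python3 - <<'E'
from est import *
lipnow(); w=est(); balls(w)
E
```

```text
time_s: 29.7
eef_pos: [0.4699, 0.358, 0.1379]
eef_rot: [-0.008, 0.992, -0.113, -0.058]
wrist_force: [-3.8, 1.2, 12.3]
opening: 0.272
grasp_force: 66.1
lip trough [0.0319 0.006  0.02  ] pitch -6.73 F [-3.8  1.2 12.3] t 29.7
orange top 188 width 63 wall bottom []
ball trough [ 0.033 -0.002  0.044] 0.89 [269.  37.]
ball trough [ 0.036 -0.037  0.042] 0.72 [331.  30.]
ball trough [0.03  0.033 0.043] 0.59 [209.  42.]
```

```bash
python3 -m jog '[0.003,0,0,0,0,0,1, 0.006,0,0.001,0,0,0,1, 0.006,0,0.001,0,0,0,1]'
python3 - <<'E'
from est import *
lipnow()
E
python3 -m jog '[0.006,0,0.001,0,0,0,0.4, 0.006,0,0.001,0,0,0,0, 0.006,0,0.001,0,0,0,0, 0.006,0,0.001,0,0,0,0]'
python3 - <<'E'
from est import *
lipnow(); w=est(); balls(w)
f=w["frame"]; g=cv2.cvtColor(f,cv2.COLOR_RGB2HSV)
for r in range(120,230,6):
    x=np.where((g[r,:,1]<40)&(g[r,:,2]>175))[0]; x=x[(x>130)&(x<390)]; print(r,(x.min(),x.max(),len(x)) if len(x) else None,end=" ")
E
```

```text
time_s: 30.18
eef_pos: [0.4723, 0.3583, 0.1382]
eef_rot: [-0.008, 0.992, -0.113, -0.062]
wrist_force: [-19.0, 4.8, 31.0]
opening: 0.273
grasp_force: 68.5
lip trough [0.0333 0.0069 0.0197] pitch -7.14 F [-19.    4.8  31. ] t 30.175
time_s: 30.68
eef_pos: [0.4795, 0.3544, 0.1321]
eef_rot: [-0.006, 0.992, -0.113, -0.06]
wrist_force: [-0.4, -0.6, 0.2]
opening: 1.001
grasp_force: 0.0
lip trough [0.0417 0.0043 0.0139] pitch -6.92 F [-0.4 -0.6  0.2] t 30.675
orange top 224 width 60 wall bottom []
ball trough [0.028 0.032 0.042] 0.87 [207.  64.]
ball trough [ 0.033 -0.003  0.044] 0.82 [269.  54.]
ball trough [ 0.035 -0.037  0.041] 0.68 [328.  51.]
ball trough [-0.034  0.012  0.045] 0.26 [245. 169.]
120 (np.int64(154), np.int64(321), 124) 126 (np.int64(154), np.int64(319), 122) 132 (np.int64(154), np.int64(313), 115) 138 (np.int64(154), np.int64(310), 108) 144 (np.int64(154), np.int64(273), 54) 150 (np.int64(155), np.int64(230), 33) 156 (np.int64(155), np.int64(211), 23) 162 (np.int64(155), np.int64(211), 13) 168 (np.int64(155), np.int64(208), 10) 174 (np.int64(155), np.int64(209), 11) 180 (np.int64(155), np.int64(160), 6) 186 (np.int64(155), np.int64(160), 6) 192 (np.int64(131), np.int64(160), 7) 198 (np.int64(131), np.int64(160), 8) 204 (np.int64(131), np.int64(160), 9) 210 (np.int64(131), np.int64(160), 10) 216 (np.int64(131), np.int64(389), 11) 222 (np.int64(131), np.int64(389), 35) 228 (np.int64(131), np.int64(389), 11)
```

```bash
python3 - <<'E'
from est import *
hc=np.array(tr(-.0785,.1298,.005)); hc[2]=.1298
Rs=R.from_euler('z',-.226)*R.from_euler('y',np.radians(19.3))*R.from_euler('x',np.pi)
p=hc+Rs.apply([.006,0,-.006]); p0=np.array(get_obs()["eef_pos"]);R0=tcpR()
print(p,np.r_[R0.inv().apply(p-p0),(R0.inv()*Rs).as_rotvec()].round(4).tolist())
w=camera("wrist"); g=cv2.cvtColor(w["frame"],cv2.COLOR_RGB2HSV); m=cv2.inRange(g,(8,150,90),(24,255,255)); n,l,st,ce=cv2.connectedComponentsWithStats(m); print(st[1+st[1:,4].argmax()])
print("pred front corners",proj(w,[np.array(hc)+Rs.apply([.048,y,-.010]) for y in(.012,-.012)]).round())
E
```

```text
[0.45913466 0.35899721 0.13347972] [-0.0209, 0.0003, 0.0015, 0.0004, -0.2165, -0.0003]
[ 222  224   59  124 6989]
pred front corners [[286. 223.]
 [227. 223.]]
```

The prediction matches the image to 1 row and 5 columns (about 2 mm). I align and regrip.

```bash
python3 -m jog '[-0.011,-0.001,0.001,0,-0.11,0,0, -0.021,-0.0017,0.0015,0,-0.2165,0,0, -0.021,-0.0017,0.0015,0,-0.2165,0,0, -0.021,-0.0017,0.0015,0,-0.2165,0,1, -0.021,-0.0017,0.0015,0,-0.2165,0,1, -0.021,-0.0017,0.0015,0,-0.2165,0,1, -0.021,-0.0017,0.0015,0,-0.2165,0,1, -0.021,-0.0017,0.0015,0,-0.2165,0,1, -0.021,-0.0017,0.0015,0,-0.2165,0,1]'
sed -i 's/^LIP=.*/LIP=np.array([.133,0,.080]); OFF=0/' plan.py; python3 - <<'E'
from est import *
lipnow(); w=est(); balls(w)
E
```

```text
time_s: 31.95
eef_pos: [0.4594, 0.3613, 0.1342]
eef_rot: [-0.019, 0.98, -0.111, -0.166]
wrist_force: [-1.9, 0.5, 5.0]
opening: 0.269
grasp_force: 59.3
lip trough [0.028  0.0067 0.0147] pitch -19.29 F [-1.9  0.5  5. ] t 31.95
orange top 175 width 67 wall bottom []
```

```bash
python3 - <<'E'
from est import *
rows([(tr(x,.0147+.839*(x-.028)+g,.0065),-.226,p) for x,g,p in [(.031,.002,-18),(.038,.002,-14),(.046,.002,-9),(.054,.0015,-4.5),(.060,.001,-1),(.063,.0005,2),(.066,.0005,5)]])
E
```

```text
[0.46  0.361 0.136] row: [-0.0, 0.0, -0.002, -0.0, 0.022, 0.0]
[0.459 0.361 0.135] row: [-0.001, 0.0, -0.0, -0.0, 0.092, 0.0]
[0.458 0.362 0.132] row: [-0.001, 0.0, 0.003, -0.0, 0.18, 0.0]
[0.458 0.362 0.128] row: [0.001, 0.0, 0.006, -0.0, 0.258, 0.0]
[0.459 0.361 0.125] row: [0.003, 0.0, 0.009, -0.0, 0.319, 0.0]
[0.458 0.362 0.12 ] row: [0.003, 0.0, 0.014, -0.0, 0.372, 0.0]
[0.457 0.362 0.115] row: [0.004, -0.0, 0.019, -0.0, 0.424, 0.0]
```

Climb to p = -4.5° first, then check.

```bash
python3 -m jog '[0,0,-0.002,0,0.022,0,1, -0.0005,0,-0.001,0,0.057,0,1, -0.001,0,0,0,0.092,0,1, -0.001,0,0.0015,0,0.136,0,1, -0.001,0,0.003,0,0.18,0,1, 0,0,0.0045,0,0.219,0,1, 0.001,0,0.006,0,0.258,0,1, 0.001,0,0.006,0,0.258,0,1]'
python3 - <<'E'
from est import *
lipnow(); w=est(); balls(w)
o=get_obs(); l=tcpR().apply(LIP)+o["eef_pos"]; print("gap")
rows([(tr(x,.0147+.839*(x-.028)+g,.0065),-.226,p) for x,g,p in [(.054,.0015,-4.5),(.060,.001,-1),(.063,.0005,2),(.066,.0005,5)]])
E
```

```text
time_s: 33.05
eef_pos: [0.4576, 0.3616, 0.1276]
eef_rot: [-0.004, 0.993, -0.112, -0.039]
wrist_force: [-0.5, -0.1, -3.5]
opening: 0.271
grasp_force: 58.9
lip trough [0.0534 0.0065 0.0375] pitch -4.48 F [-0.5 -0.1 -3.5] t 33.05
orange top 175 width 67 wall bottom [172]
gap
[0.458 0.362 0.128] row: [0.0, -0.0, -0.0, 0.0, 0.001, 0.0]
[0.459 0.361 0.125] row: [0.001, -0.0, 0.003, 0.0, 0.062, 0.0]
[0.458 0.362 0.12 ] row: [0.0, -0.0, 0.008, 0.0, 0.114, 0.0]
[0.457 0.362 0.115] row: [0.0, -0.0, 0.013, 0.0, 0.166, 0.0]
```

There is no contact, and about 1.2 N more weight than the empty scoop, so the balls are riding on it. I continue past level close to the ramp.

```bash
python3 -m jog '[0.0005,0,0.0015,0,0.031,0,1, 0.0012,0,0.003,0,0.062,0,1, 0.001,0,0.0055,0,0.09,0,1, 0.0008,0,0.008,0,0.114,0,1, 0.0006,0,0.0105,0,0.14,0,1, 0.0004,0,0.013,0,0.166,0,1, 0.0004,0,0.013,0,0.166,0,1, 0.0004,0,0.013,0,0.166,0,1, 0.0004,0,0.013,0,0.166,0,1]'
python3 - <<'E'
from est import *
lipnow(); w=est(); balls(w)
rows([(tr(.07,.055,.0065),-.226,9),(tr(.072,.065,.0065),-.226,14),(tr(.07,.09,.0065),-.226,18),(tr(.05,.14,.0065),-.226,20),(tr(.03,.20,.0065),-.226,20)])
E
```

```text
time_s: 34.28
eef_pos: [0.4581, 0.3615, 0.1149]
eef_rot: [0.005, 0.993, -0.113, 0.043]
wrist_force: [-0.6, 0.3, -3.7]
opening: 0.269
grasp_force: 59.0
lip trough [0.067  0.0063 0.0468] pitch 5.01 F [-0.6  0.3 -3.7] t 34.275
orange top 175 width 67 wall bottom [172]
[0.457 0.362 0.113] row: [-0.002, -0.0, 0.001, 0.0, 0.07, -0.0]
[0.454 0.363 0.11 ] row: [-0.004, -0.0, 0.004, 0.0, 0.157, -0.0]
[0.45  0.364 0.125] row: [-0.008, -0.0, -0.011, 0.0, 0.227, -0.0]
[0.429 0.368 0.17 ] row: [-0.025, -0.0, -0.057, 0.0, 0.262, -0.0]
[0.409 0.373 0.23 ] row: [-0.04, 0.0, -0.119, 0.0, 0.262, -0.0]
```

```bash
python3 -m jog '[-0.001,0,0.0005,0,0.035,0,1, -0.002,0,0.001,0,0.07,0,1, -0.003,0,0.0025,0,0.11,0,1, -0.004,0,0.004,0,0.157,0,1, -0.004,0,0.004,0,0.157,0,1, -0.008,0,-0.011,0,0.227,0,1, -0.015,0,-0.03,0,0.262,0,1, -0.025,0,-0.057,0,0.262,0,1, -0.04,0,-0.119,0,0.262,0,1, -0.04,0,-0.119,0,0.262,0,1]'
python3 - <<'E'
from est import *
lipnow(); w=est(); Rt=tcpR();p=np.array(get_obs()["eef_pos"])
for cam in (w,camera("side"),camera("scene")):
  for q in spot_in(cam,"ball1")[:8]:
    if q["confidence"]>.2:
        x=np.array(q["xyz"]);c,s=np.cos(T[2]),np.sin(T[2]);d=x-[T[0],T[1],0]
        print(round(q["confidence"],2),proj(cam,x)[0].round(),"trough",np.round([c*d[0]+s*d[1],-s*d[0]+c*d[1],d[2]],3),"scoop",np.round((Rt.inv().apply(x-p)-LIP)*[1,-1,-1]+[.047,0,0],3))
E
```

```text
time_s: 35.62
eef_pos: [0.411, 0.3755, 0.2365]
eef_rot: [0.015, 0.978, -0.111, 0.177]
wrist_force: [0.2, -0.3, -1.8]
opening: 0.274
grasp_force: 59.6
lip trough [0.0311 0.0101 0.208 ] pitch 20.45 F [ 0.2 -0.3 -1.8] t 35.625
orange top 175 width 67 wall bottom [172]
0.81 [379.  10.] trough [ 0.135 -0.128  0.024] scoop [ 0.084 -0.137 -0.205]
0.68 [139. 153.] trough [-0.027  0.138  0.023] scoop [-0.07   0.128 -0.151]
0.71 [202. 136.] trough [ 0.292 -0.39   0.104] scoop [ 0.26  -0.398 -0.184]
0.51 [207. 244.] trough [ 0.136 -0.128  0.021] scoop [ 0.083 -0.137 -0.209]
0.44 [208. 379.] trough [-0.022  0.147  0.027] scoop [-0.065  0.137 -0.149]
0.42 [215. 314.] trough [0.024 0.033 0.041] scoop [-0.017  0.023 -0.151]
0.59 [312. 152.] trough [0.034 0.027 0.043] scoop [-0.006  0.017 -0.153]
0.58 [291. 195.] trough [ 0.145 -0.138  0.022] scoop [ 0.092 -0.147 -0.21 ]
```

The catch failed again: the balls still lie in the trough. From the saved picture w2 and its PnP pose I work out where the front-row balls sat relative to the lip.

```bash
python3 - <<'E'
from pnp import *
w=camera("wrist"); K=np.array(w["mtx"]);D=np.array(w["distortion"])
px=np.array([[190,273],[427,275],[206,150],[412,150],[272,258],[343,258],[218,139],[401,140]])/1.2
obj=np.array(OBJ+[[.033,.05,.023],[.033,-.05,.023]])
ok,rv,tv=cv2.solvePnP(obj,px,K,D,flags=cv2.SOLVEPNP_SQPNP); ok,rv,tv=cv2.solvePnP(obj,px,K,D,rv,tv,True); Rm=cv2.Rodrigues(rv)[0]; C=-Rm.T@tv[:,0]
for u,v in [(232,122),(275,145),(308,105),(342,145),(385,122)]:
    q=cv2.undistortPoints(np.array([[[u/1.2,v/1.2]]]),K,D)[0,0]; d=Rm.T@[q[0],q[1],1]
    for z in (.0165,.025): print((u,v),z,(C+d*(z-C[2])/d[2]).round(4)[:2],end=" ")
    print()
# ball radius in px along -> lip top edge pixel
print("lip px(1.2x)",(cv2.projectPoints(np.array([[.047,y,.0025] for y in(-.04,0,.04)]),rv,tv,K,D)[0][:,0]*1.2).round())
s=camera("side"); f=s["frame"]; u,v=proj(s,tr(.033,.04))[0]; g=cv2.cvtColor(f,cv2.COLOR_RGB2HSV)
m=cv2.inRange(g,(0,0,150),(180,60,255)); n,l,st,ce=cv2.connectedComponentsWithStats(m)
print("white near valley side:",[(ce[i].round(),st[i,4]) for i in range(1,n) if np.hypot(*(ce[i]-[u,v]))<35 and st[i,4]>8],(u,v))
E
```

```text
(232, 122) 0.0165 [0.046  0.0441] (232, 122) 0.025 [0.0411 0.0422] 
(275, 145) 0.0165 [0.0315 0.0191] (275, 145) 0.025 [0.0273 0.0183] 
(308, 105) 0.0165 [0.0569 0.0009] (308, 105) 0.025 [0.0516 0.0008] 
(342, 145) 0.0165 [ 0.0316 -0.0182] (342, 145) 0.025 [ 0.0274 -0.0175] 
(385, 122) 0.0165 [ 0.0462 -0.0429] (385, 122) 0.025 [ 0.0413 -0.0411] 
lip px(1.2x) [[376. 133.]
 [310. 132.]
 [243. 132.]]
white near valley side: [(array([220., 301.]), np.int32(63)), (array([214., 314.]), np.int32(103))] (np.float64(218.8041097428865), np.float64(299.52558327086115))
```

In the saved picture the outer balls sat about 6 mm further forward than they would with the lip in the corner. So the real corner, and with it the ramp, lies a few millimetres beyond my estimate and my gap was too big. I probe the ramp height directly with the level lip, then scoop again.

```bash
python3 - <<'E'
from est import *
rows([(tr(.09,.1,.004),-.22,0),(tr(.09,.072,.004),-.22,0),(tr(.09,.066,.004),-.22,0)])
E
```

```text
[0.486 0.352 0.18 ] row: [0.059, 0.002, 0.073, 0.003, -0.348, -0.006]
[0.486 0.352 0.152] row: [0.049, 0.002, 0.099, 0.003, -0.348, -0.006]
[0.486 0.352 0.146] row: [0.047, 0.002, 0.105, 0.003, -0.348, -0.006]
```

```bash
python3 -m jog '[0.03,0.001,0.037,0,-0.174,-0.003,1, 0.059,0.002,0.073,0.003,-0.348,-0.006,1, 0.049,0.002,0.099,0.003,-0.348,-0.006,1, 0.047,0.002,0.105,0.003,-0.348,-0.006,1, 0.047,0.002,0.105,0.003,-0.348,-0.006,1]'
python3 - <<'E'
from est import *
lipnow()
E
python3 -m jog '[0,0,0.002,0,0,0,1, 0,0,0.002,0,0,0,1]'
python3 - <<'E'
from est import *
lipnow()
E
python3 -m jog '[0,0,0.0015,0,0,0,1, 0,0,0.0015,0,0,0,1]'
python3 - <<'E'
from est import *
lipnow()
E
```

```text
time_s: 36.65
eef_pos: [0.4857, 0.353, 0.1468]
eef_rot: [-0.0, 0.994, -0.109, 0.0]
wrist_force: [0.4, -0.9, -1.3]
opening: 0.276
grasp_force: 59.8
lip trough [0.0894 0.0051 0.0669] pitch 0.03 F [ 0.4 -0.9 -1.3] t 36.65
time_s: 36.9
eef_pos: [0.4865, 0.3537, 0.1466]
eef_rot: [-0.001, 0.994, -0.109, 0.002]
wrist_force: [0.4, -1.0, -1.2]
opening: 0.274
grasp_force: 59.8
lip trough [0.0903 0.0062 0.067 ] pitch 0.19 F [ 0.4 -1.  -1.2] t 36.9
time_s: 37.15
eef_pos: [0.4865, 0.353, 0.144]
eef_rot: [-0.001, 0.994, -0.109, 0.001]
wrist_force: [0.8, 0.4, -1.7]
opening: 0.271
grasp_force: 59.8
lip trough [0.0903 0.0053 0.0643] pitch 0.11 F [ 0.8  0.4 -1.7] t 37.15
```

```bash
for i in 1 2; do python3 -m jog '[0,0,0.0015,0,0,0,1, 0,0,0.0015,0,0,0,1]' >/dev/null; python3 -c "
from est import *
lipnow()"; done; python3 -m jog '[0,0,0.0015,0,0,0,1, 0,0,0.0015,0,0,0,1]' >/dev/null; python3 -c "
from est import *
lipnow()"
```

```text
lip trough [0.0903 0.0051 0.0623] pitch 0.07 F [ 0.5 -0.  -2. ] t 37.4
lip trough [0.0903 0.005  0.0607] pitch 0.07 F [ 0.2 -0.2 -2.5] t 37.65
lip trough [0.0903 0.0052 0.0596] pitch 0.09 F [-2.2  0.   1.5] t 37.9
```

Contact comes at z ≈ 60 mm at x = 90 mm, about 7 mm lower than I had assumed. So the real corner is at x ≈ 34 mm, and I had stopped 5-6 mm short of it. I go in again with the corrected ramp.

```bash
python3 - <<'E'
from est import *
rows([(tr(x,z,.004),-.222,p) for x,z,p in [(.085,.085,0),(.02,.115,-10),(-.045,.11,-20),(-.05,.058,-20.5),(-.02,.036,-20.5),(.005,.0255,-20.5),(.027,.0175,-20.5),(.0335,.0148,-20.5)]])
E
```

```text
[0.481 0.353 0.165] row: [-0.005, 0.001, -0.026, -0.002, -0.002, 0.002]
[0.433 0.364 0.217] row: [-0.054, 0.001, -0.078, -0.002, -0.176, 0.003]
[0.389 0.374 0.231] row: [-0.1, 0.001, -0.091, -0.001, -0.351, 0.003]
[0.385 0.375 0.18 ] row: [-0.104, 0.001, -0.04, -0.001, -0.359, 0.003]
[0.414 0.368 0.158] row: [-0.074, 0.001, -0.018, -0.001, -0.359, 0.003]
[0.439 0.363 0.147] row: [-0.049, 0.001, -0.008, -0.001, -0.359, 0.003]
[0.46  0.358 0.139] row: [-0.027, 0.001, 0.0, -0.001, -0.359, 0.003]
[0.467 0.357 0.136] row: [-0.02, 0.001, 0.003, -0.001, -0.359, 0.003]
```

```bash
python3 -m jog '[-0.005,0.001,-0.026,0,0,0,1, -0.03,0.001,-0.053,0,-0.09,0,1, -0.054,0.001,-0.079,0,-0.176,0.003,1, -0.08,0.001,-0.088,0,-0.27,0.003,1, -0.1,0.001,-0.091,0,-0.351,0.003,1, -0.104,0.001,-0.041,0,-0.359,0.003,1, -0.09,0.001,-0.03,0,-0.359,0.003,1, -0.074,0.001,-0.019,0,-0.359,0.003,1, -0.049,0.001,-0.009,0,-0.359,0.003,1, -0.038,0.001,-0.005,0,-0.359,0.003,1, -0.027,0.001,-0.001,0,-0.359,0.003,1, -0.023,0.001,0.001,0,-0.359,0.003,1, -0.020,0.001,0.002,0,-0.359,0.003,1, -0.020,0.001,0.002,0,-0.359,0.003,1]'
python3 - <<'E'
from est import *
lipnow(); w=est(); balls(w)
zr=lambda x:.060+.839*(x-.0903)
rows([(tr(x,zr(x)+g,.004),-.222,p) for x,g,p in [(.037,.0015,-19),(.044,.0015,-15),(.052,.0015,-10),(.060,.0015,-5),(.066,.001,-1.5),(.070,.0008,1.5),(.074,.0008,5)]])
E
```

```text
time_s: 39.65
eef_pos: [0.4647, 0.3568, 0.1382]
eef_rot: [-0.02, 0.978, -0.109, -0.179]
wrist_force: [-7.9, 0.6, 4.3]
opening: 0.275
grasp_force: 60.6
lip trough [0.031  0.0039 0.0162] pitch -20.78 F [-7.9  0.6  4.3] t 39.65
orange top 175 width 66 wall bottom []
ball trough [0.016 0.03  0.039] 0.77 [205.  14.]
ball trough [ 0.021 -0.003  0.041] 0.7 [271.   4.]
ball trough [ 0.023 -0.038  0.04 ] 0.42 [341.  -1.]
ball trough [-0.039 -0.006  0.073] 0.37 [275. 143.]
[0.467 0.356 0.136] row: [0.003, -0.0, 0.002, -0.0, 0.031, -0.0]
[0.466 0.357 0.134] row: [0.003, -0.0, 0.003, -0.0, 0.1, -0.0]
[0.465 0.357 0.131] row: [0.002, -0.0, 0.007, -0.0, 0.188, -0.0]
[0.464 0.357 0.127] row: [0.003, -0.0, 0.01, -0.0, 0.275, -0.0]
[0.465 0.357 0.124] row: [0.005, -0.0, 0.013, -0.0, 0.336, -0.0]
[0.465 0.357 0.12 ] row: [0.006, -0.0, 0.017, -0.0, 0.388, -0.0]
[0.464 0.357 0.115] row: [0.008, -0.0, 0.022, -0.0, 0.45, -0.0]
```

```bash
python3 -m jog '[0.003,0,0.002,0,0.015,0,1, 0.004,0,0.002,0,0.02,0,1, 0.004,0,0.002,0,0.02,0,1]'
python3 - <<'E'
from est import *
lipnow(); w=est()
zr=lambda x:.060+.839*(x-.0903)
rows([(tr(x,zr(x)+g,.004),-.222,p) for x,g,p in [(.037,.0015,-18),(.044,.0015,-14.5),(.052,.0015,-10),(.060,.0015,-5),(.066,.001,-1.5),(.070,.0008,1.5),(.074,.0008,5)]])
E
```

```text
time_s: 40.12
eef_pos: [0.4645, 0.3575, 0.1368]
eef_rot: [-0.019, 0.979, -0.109, -0.173]
wrist_force: [-21.5, 2.6, 17.5]
opening: 0.274
grasp_force: 62.7
lip trough [0.0323 0.0046 0.0161] pitch -20.0 F [-21.5   2.6  17.5] t 40.125
orange top 175 width 66 wall bottom [172]
[0.465 0.357 0.134] row: [0.001, 0.0, 0.002, -0.0, 0.035, 0.001]
[0.465 0.357 0.133] row: [0.002, 0.0, 0.003, -0.0, 0.096, 0.001]
[0.465 0.357 0.131] row: [0.002, 0.0, 0.005, -0.0, 0.175, 0.001]
[0.464 0.357 0.127] row: [0.003, 0.0, 0.009, -0.0, 0.262, 0.001]
[0.465 0.357 0.124] row: [0.005, 0.0, 0.012, -0.0, 0.323, 0.001]
[0.465 0.357 0.12 ] row: [0.006, 0.0, 0.015, -0.0, 0.375, 0.001]
[0.464 0.357 0.115] row: [0.007, 0.0, 0.02, -0.0, 0.436, 0.001]
```

Firm steel contact at (32, 16) mm: the lip is now truly in the corner. I climb with a small gap, using both contact points as the ramp reference.

```bash
python3 - <<'E'
from est import *
rows([(tr(x,z,.0045),-.222,p) for x,z,p in [(.034,.0185,-18),(.042,.0238,-14),(.050,.0295,-9.5),(.058,.0352,-5),(.064,.0395,-1.5),(.070,.0438,1.5),(.074,.0471,5)]])
E
```

```text
[0.462 0.358 0.136] row: [-0.002, -0.0, 0.002, -0.0, 0.035, 0.001]
[0.462 0.358 0.134] row: [-0.001, -0.0, 0.004, -0.0, 0.105, 0.001]
[0.462 0.358 0.13 ] row: [-0.0, -0.0, 0.007, -0.0, 0.183, 0.001]
[0.462 0.358 0.126] row: [0.001, -0.0, 0.01, -0.0, 0.262, 0.001]
[0.463 0.358 0.123] row: [0.003, -0.0, 0.014, -0.0, 0.323, 0.001]
[0.465 0.358 0.12 ] row: [0.006, -0.0, 0.015, -0.0, 0.375, 0.001]
[0.464 0.358 0.115] row: [0.007, -0.0, 0.02, -0.0, 0.436, 0.001]
```

```bash
python3 -m jog '[-0.006,0,0.002,0,0.035,0,1, -0.0055,0,0.003,0,0.07,0,1, -0.0055,0,0.004,0,0.105,0,1, -0.005,0,0.0055,0,0.144,0,1, -0.0045,0,0.007,0,0.183,0,1, -0.0045,0,0.007,0,0.183,0,1]'
python3 - <<'E'
from est import *
lipnow(); w=est(); balls(w)
rows([(tr(x,z,.0045),-.222,p) for x,z,p in [(.050,.0295,-9.5),(.058,.0352,-5),(.064,.0395,-1.5),(.070,.0438,1.5),(.074,.0471,5)]])
E
```

```text
time_s: 40.92
eef_pos: [0.4607, 0.358, 0.1309]
eef_rot: [-0.009, 0.991, -0.11, -0.079]
wrist_force: [-12.8, -0.1, 10.9]
opening: 0.274
grasp_force: 64.1
lip trough [0.0496 0.0042 0.031 ] pitch -9.07 F [-12.8  -0.1  10.9] t 40.925
orange top 179 width 66 wall bottom [166, 179]
ball trough [ 0.032 -0.006  0.044] 0.86 [275.  11.]
ball trough [0.027 0.028 0.048] 0.84 [210.  21.]
ball trough [ 0.032 -0.039  0.046] 0.66 [338.  11.]
[0.462 0.358 0.13 ] row: [0.001, -0.0, 0.0, -0.001, -0.007, -0.0]
[0.462 0.358 0.126] row: [0.002, -0.0, 0.004, -0.001, 0.072, -0.0]
[0.463 0.358 0.123] row: [0.003, -0.0, 0.008, -0.001, 0.133, -0.0]
[0.465 0.358 0.12 ] row: [0.006, -0.0, 0.01, -0.001, 0.185, -0.0]
[0.464 0.358 0.115] row: [0.006, -0.0, 0.015, -0.001, 0.246, -0.0]
```

```bash
sed -i 's/^LIP=.*/LIP=np.array([.127,0,.087]); OFF=3/' plan.py; python3 - <<'E'
from est import *
lipnow()
rows([(tr(x,z,.0045),-.222,p) for x,z,p in [(.050,.0305,-8.5),(.058,.0365,-4.5),(.064,.040,-1),(.070,.0443,2),(.074,.0476,5)]])
E
```

```text
lip trough [0.0427 0.0042 0.0249] pitch -9.11 F [-11.9  -0.   12.3] t 41.025
[0.462 0.358 0.129] row: [0.001, -0.0, 0.002, -0.001, 0.063, -0.0]
[0.463 0.358 0.127] row: [0.003, -0.0, 0.004, -0.001, 0.133, -0.0]
[0.464 0.358 0.123] row: [0.004, -0.0, 0.008, -0.001, 0.194, -0.0]
[0.466 0.357 0.12 ] row: [0.007, -0.0, 0.01, -0.001, 0.246, -0.0]
[0.466 0.357 0.116] row: [0.007, -0.0, 0.014, -0.001, 0.299, -0.0]
```

```bash
python3 -m jog '[0,0,-0.001,0,0.03,0,1, 0.0005,0,0,0,0.063,0,1, 0.0015,0,0.001,0,0.1,0,1, 0.0025,0,0.0025,0,0.133,0,1, 0.003,0,0.0045,0,0.165,0,1, 0.0035,0,0.0065,0,0.194,0,1, 0.0035,0,0.0065,0,0.194,0,1]'
python3 - <<'E'
from est import *
lipnow(); w=est(); balls(w)
rows([(tr(x,z,.0045),-.222,p) for x,z,p in [(.064,.04,-1),(.067,.0422,1),(.070,.0443,3),(.074,.0476,6)]])
E
```

```text
time_s: 41.9
eef_pos: [0.4646, 0.3577, 0.1283]
eef_rot: [0.001, 0.994, -0.111, 0.019]
wrist_force: [-23.7, -8.3, 40.7]
opening: 0.273
grasp_force: 77.1
lip trough [0.0651 0.0046 0.0463] pitch 2.23 F [-23.7  -8.3  40.7] t 41.9
orange top 187 width 66 wall bottom [196]
ball trough [ 0.038 -0.039  0.045] 0.95 [331.  44.]
ball trough [-0.028  0.007  0.046] 0.7 [253. 158.]
ball trough [0.031 0.03  0.046] 0.61 [212.  57.]
ball trough [ 0.032 -0.006  0.048] 0.6 [275.  55.]
[0.464 0.358 0.123] row: [-0.001, 0.0, 0.006, -0.002, -0.003, -0.002]
[0.464 0.358 0.12 ] row: [-0.001, 0.0, 0.008, -0.002, 0.031, -0.002]
[0.464 0.358 0.118] row: [-0.001, 0.0, 0.011, -0.002, 0.066, -0.002]
[0.465 0.358 0.114] row: [-0.0, 0.0, 0.015, -0.002, 0.119, -0.002]
```

The bowl wedged between floor and ramp: its rear touched the floor because I pitched too early, and that caused the slip. A better sequence is to keep it nose-down, where the balls tolerate a 5 mm gap, climb high along the ramp without contact, touch lightly, and only then pitch up about the lip.

```bash
sed -i 's/^LIP=.*/LIP=np.array([.1075,0,.1045]); OFF=12/' plan.py; python3 - <<'E'
from est import *
lipnow()
rows([(tr(x,z,.0045),-.222,p) for x,z,p in [(.052,.038,-10),(.052,.037,-14),(.052,.034,-18),(.062,.042,-18),(.075,.051,-17),(.085,.0595,-16)]])
E
```

```text
lip trough [0.0463 0.0047 0.0279] pitch 2.2 F [-23.4  -7.3  42.3] t 42.0
[0.471 0.356 0.139] row: [0.006, 0.0, -0.01, -0.002, -0.003, -0.002]
[0.478 0.355 0.145] row: [0.014, 0.0, -0.016, -0.002, -0.073, -0.002]
[0.485 0.353 0.149] row: [0.022, 0.0, -0.02, -0.002, -0.143, -0.001]
[0.495 0.351 0.157] row: [0.032, 0.0, -0.028, -0.002, -0.143, -0.001]
[0.506 0.348 0.164] row: [0.044, -0.0, -0.035, -0.002, -0.126, -0.001]
[0.514 0.347 0.171] row: [0.052, -0.0, -0.041, -0.002, -0.108, -0.002]
```

```bash
python3 -m jog '[0.006,0,-0.010,0,-0.035,0,1, 0.011,0,-0.016,0,-0.073,0,1, 0.017,0,-0.021,0,-0.11,0,1, 0.023,0,-0.027,0,-0.143,0,1, 0.028,0,-0.032,0,-0.143,0,1, 0.033,0,-0.036,0,-0.143,0,1, 0.039,0,-0.0405,0,-0.135,0,1, 0.045,0,-0.045,0,-0.126,0,1, 0.049,0,-0.048,0,-0.117,0,1, 0.053,0,-0.051,0,-0.108,0,1, 0.053,0,-0.051,0,-0.108,0,1]'
python3 - <<'E'
from est import *
lipnow(); w=est(); balls(w); balls(camera("side"))
E
```

```text
time_s: 43.38
eef_pos: [0.5137, 0.3457, 0.1752]
eef_rot: [-0.004, 0.993, -0.111, -0.036]
wrist_force: [-6.9, 0.8, -0.6]
opening: 0.27
grasp_force: 64.5
lip trough [0.0849 0.0037 0.0632] pitch -4.14 F [-6.9  0.8 -0.6] t 43.375
orange top 188 width 63 wall bottom []
ball trough [0.07  0.032 0.076] 0.93 [208.  61.]
ball trough [ 0.071 -0.036  0.072] 0.71 [321.  59.]
ball trough [ 0.068 -0.003  0.072] 0.58 [266.  65.]
ball trough [0.064 0.004 0.074] 0.7 [204. 287.]
ball trough [0.064 0.033 0.077] 0.43 [196. 298.]
```

All three balls rode up the ramp with the scoop. They are now at x ≈ 68 mm, z ≈ 74 mm, about 15 mm behind the lip, under a light 7 N contact. I pitch up about the lip.

```bash
python3 - <<'E'
from est import *
rows([(tr(.0855,.0632,.004),-.222,p) for p in [-12,-8,-4,-1,2,5,8]])
E
```

```text
[0.507 0.348 0.168] row: [-0.007, -0.0, 0.008, -0.001, 0.072, -0.0]
[0.5   0.349 0.16 ] row: [-0.013, -0.0, 0.016, -0.001, 0.142, -0.0]
[0.493 0.351 0.152] row: [-0.019, -0.0, 0.025, -0.001, 0.212, -0.0]
[0.489 0.352 0.145] row: [-0.023, -0.0, 0.032, -0.001, 0.264, -0.0]
[0.485 0.352 0.139] row: [-0.027, -0.0, 0.039, -0.001, 0.317, -0.0]
[0.481 0.353 0.132] row: [-0.03, -0.0, 0.046, -0.001, 0.369, -0.001]
[0.478 0.354 0.125] row: [-0.033, -0.0, 0.053, -0.001, 0.421, -0.001]
```

```bash
python3 -m jog '[-0.0035,0,0.004,0,0.036,0,1, -0.007,0,0.008,0,0.072,0,1, -0.010,0,0.012,0,0.107,0,1, -0.013,0,0.016,0,0.142,0,1, -0.016,0,0.0205,0,0.177,0,1, -0.019,0,0.025,0,0.212,0,1, -0.019,0,0.025,0,0.212,0,1]'
python3 - <<'E'
from est import *
lipnow(); w=est(); balls(w)
rows([(tr(.0855,.0632,.004),-.222,p) for p in [-1,2,5,8,12]])
E
```

```text
time_s: 44.45
eef_pos: [0.4908, 0.3503, 0.1509]
eef_rot: [0.008, 0.991, -0.111, 0.068]
wrist_force: [-16.1, 1.0, 6.1]
opening: 0.27
grasp_force: 66.9
lip trough [0.0826 0.0029 0.062 ] pitch 7.81 F [-16.1   1.    6.1] t 44.45
orange top 188 width 64 wall bottom []
ball trough [ 0.062 -0.003  0.07 ] 0.74 [265.  67.]
ball trough [ 0.064 -0.039  0.07 ] 0.64 [324.  63.]
ball trough [0.059 0.029 0.066] 0.63 [214.  74.]
[0.489 0.352 0.145] row: [-0.003, -0.001, 0.006, 0.002, 0.056, -0.001]
[0.485 0.352 0.139] row: [-0.008, -0.001, 0.012, 0.002, 0.109, -0.001]
[0.481 0.353 0.132] row: [-0.013, -0.001, 0.018, 0.002, 0.161, -0.001]
[0.478 0.354 0.125] row: [-0.017, -0.001, 0.024, 0.002, 0.213, -0.001]
[0.474 0.355 0.115] row: [-0.022, -0.001, 0.034, 0.002, 0.283, -0.001]
```

```bash
python3 -m jog '[-0.003,0,0.0034,0,0.026,0,1, -0.006,0,0.0068,0,0.052,0,1, -0.0085,0,0.01,0,0.079,0,1, -0.011,0,0.0128,0,0.105,0,1, -0.0135,0,0.016,0,0.131,0,1, -0.016,0,0.0188,0,0.157,0,1, -0.020,0,0.0248,0,0.209,0,1, -0.020,0,0.0248,0,0.209,0,1, -0.020,0,0.0248,0,0.209,0,1]'
python3 - <<'E'
from est import *
lipnow(); w=est(); balls(w)
rows([(tr(.084,.066,.004),-.222,12),(tr(.08,.09,.004),-.222,17),(tr(.06,.14,.004),-.222,20),(tr(.04,.2,.004),-.222,20)])
E
```

```text
time_s: 45.68
eef_pos: [0.4714, 0.354, 0.1237]
eef_rot: [0.021, 0.979, -0.11, 0.168]
wrist_force: [-47.7, -0.2, 31.5]
opening: 0.271
grasp_force: 71.3
lip trough [0.0785 0.0021 0.0612] pitch 19.54 F [-47.7  -0.2  31.5] t 45.675
orange top 189 width 65 wall bottom [201]
ball trough [ 0.06  -0.04   0.068] 0.81 [326.  59.]
ball trough [ 0.058 -0.004  0.069] 0.77 [267.  62.]
ball trough [0.056 0.032 0.068] 0.58 [206.  66.]
[0.473 0.355 0.118] row: [-0.001, -0.002, 0.006, 0.004, 0.078, -0.0]
[0.465 0.357 0.129] row: [-0.005, -0.001, -0.008, 0.004, 0.165, -0.0]
[0.444 0.362 0.172] row: [-0.011, -0.001, -0.055, 0.004, 0.218, -0.0]
[0.424 0.366 0.232] row: [-0.01, -0.001, -0.118, 0.004, 0.218, -0.0]
```

```bash
python3 - <<'E'
from est import *
rows([(tr(.0805,.0625,.003),-.222,p) for p in [7.5,10,13,16,19]])
E
```

```text
[0.474 0.354 0.125] row: [0.002, -0.001, -0.001, 0.004, -0.001, -0.001]
[0.471 0.355 0.119] row: [-0.002, -0.001, 0.004, 0.004, 0.043, -0.0]
[0.468 0.355 0.112] row: [-0.007, -0.001, 0.01, 0.004, 0.095, -0.0]
[0.466 0.356 0.104] row: [-0.012, -0.001, 0.016, 0.004, 0.148, -0.0]
[0.464 0.356 0.097] row: [-0.016, -0.001, 0.023, 0.004, 0.2, -0.0]
```

```bash
python3 -m jog '[-0.005,0,-0.0014,0,-0.005,0,1, -0.008,0,0.001,0,0.015,0,1, -0.010,0,0.0036,0,0.035,0,1, -0.013,0,0.0065,0,0.061,0,1, -0.016,0,0.009,0,0.087,0,1, -0.0185,0,0.012,0,0.113,0,1, -0.021,0,0.0148,0,0.14,0,1, -0.021,0,0.0148,0,0.14,0,1]'
python3 - <<'E'
from est import *
lipnow(); w=est(); balls(w)
rows([(tr(.078,.07,.003),-.222,20),(tr(.07,.09,.003),-.222,24),(tr(.06,.12,.003),-.222,26),(tr(.04,.18,.003),-.222,26)])
E
```

```text
time_s: 46.78
eef_pos: [0.465, 0.3584, 0.1067]
eef_rot: [0.026, 0.963, -0.107, 0.244]
wrist_force: [-21.9, -0.8, 25.1]
opening: 0.271
grasp_force: 69.3
lip trough [0.0793 0.0057 0.066 ] pitch 28.45 F [-21.9  -0.8  25.1] t 46.775
orange top 188 width 64 wall bottom [201]
ball trough [ 0.041 -0.001  0.07 ] 0.75 [267.  89.]
ball trough [ 0.062 -0.035  0.07 ] 0.64 [324.  56.]
ball trough [0.041 0.032 0.068] 0.59 [211.  90.]
ball trough [ 0.012 -0.014  0.069] 0.5 [290. 136.]
[0.461 0.357 0.102] row: [-0.006, 0.002, 0.003, -0.003, 0.063, -0.001]
[0.451 0.359 0.111] row: [-0.01, 0.002, -0.011, -0.003, 0.132, -0.001]
[0.441 0.361 0.136] row: [-0.007, 0.002, -0.037, -0.003, 0.167, -0.001]
[0.422 0.366 0.196] row: [0.004, 0.002, -0.1, -0.003, 0.167, -0.001]
```

Two balls are now rolling back into the bowl, at (267,89) and (211,90). I tilt a little more, wait, and lift.

```bash
python3 -m jog '[-0.0055,0,0.005,0,0.05,0,1, -0.011,0,0.0105,0,0.1,0,1, -0.011,0,0.0105,0,0.1,0,1, -0.011,0,0.0105,0,0.1,0,1, -0.010,0,0.007,0,0.15,0,1, -0.0044,0,-0.003,0,0.2,0,1, 0.008,0,-0.025,0,0.2,0,1, 0.0195,0,-0.047,0,0.2,0,1, 0.021,0,-0.08,0,0.2,0,1, 0.022,0,-0.114,0,0.2,0,1, 0.022,0,-0.114,0,0.2,0,1]'
python3 - <<'E'
from est import *
lipnow(); w=est()
for cam in (w,camera("side")):
  for q in spot_in(cam,"ball1")[:8]:
    if q["confidence"]>.2:
        x=np.array(q["xyz"]);c,s=np.cos(T[2]),np.sin(T[2]);d=x-[T[0],T[1],0]
        print(round(q["confidence"],2),proj(cam,x)[0].round(),"trough",np.round([c*d[0]+s*d[1],-s*d[0]+c*d[1],d[2]],3))
J=np.array([.5627,.0176]); L=lambda z,b=.03,yaw=-.05:[J[0]-b*np.cos(yaw),J[1]-b*np.sin(yaw),z]
OF=18-OFF
rows([(L(.19),-.05,20+OF),(L(.15),-.05,20+OF)])
E
```

```text
time_s: 48.25
eef_pos: [0.4317, 0.366, 0.2173]
eef_rot: [0.034, 0.934, -0.105, 0.339]
wrist_force: [0.1, -0.2, -3.2]
opening: 0.273
grasp_force: 65.3
lip trough [0.0503 0.0057 0.206 ] pitch 39.87 F [ 0.1 -0.2 -3.2] t 48.25
orange top 188 width 63 wall bottom [198]
0.83 [367. 113.] trough [ 0.131 -0.13   0.023]
0.8 [305. 167.] trough [-0.034 -0.022  0.189]
0.78 [202. 180.] trough [-0.042  0.035  0.19 ]
0.7 [133. 237.] trough [-0.026  0.135  0.022]
0.58 [257. 176.] trough [-0.039  0.005  0.189]
0.72 [245. 276.] trough [-0.036  0.006  0.187]
0.6 [211. 379.] trough [-0.026  0.144  0.024]
0.57 [208. 243.] trough [ 0.135 -0.129  0.02 ]
0.49 [253. 263.] trough [-0.037 -0.022  0.19 ]
0.44 [239. 289.] trough [-0.038  0.034  0.189]
0.37 [234. 190.] trough [ 0.152 -0.303  0.032]
[0.384 0.027 0.206] row: [0.018, 0.339, 0.023, 0.109, -0.028, -0.135]
[0.384 0.027 0.166] row: [-0.008, 0.339, 0.054, 0.109, -0.028, -0.135]
```

All three balls are in the scoop, seen in both the wrist and the side view at z ≈ 0.19 m. I carry them to the jar.

```bash
python3 -m jog '[0.001,0.02,0.001,0.006,-0.001,-0.008,1, 0.003,0.06,0.004,0.02,-0.005,-0.024,1, 0.006,0.11,0.007,0.035,-0.009,-0.044,1, 0.010,0.165,0.011,0.053,-0.014,-0.066,1, 0.013,0.22,0.015,0.071,-0.018,-0.088,1, 0.016,0.27,0.018,0.087,-0.022,-0.108,1, 0.019,0.31,0.021,0.1,-0.026,-0.124,1, 0.021,0.332,0.023,0.107,-0.028,-0.133,1, 0.022,0.339,0.024,0.109,-0.028,-0.135,1, 0.01,0.339,0.04,0.109,-0.028,-0.135,1, -0.002,0.339,0.055,0.109,-0.028,-0.135,1, -0.002,0.339,0.055,0.109,-0.028,-0.135,1]'
python3 - <<'E'
from est import *
o=get_obs(); print("lip world",tcpR().apply(LIP)+o["eef_pos"]); lipnow()
w=camera("wrist")
for q in spot_in(w,"ball1")[:8]:
    if q["confidence"]>.3: print(round(q["confidence"],2),np.round(q["xyz"],3),proj(w,q["xyz"])[0].round())
print([(np.round(q["xyz"],3),round(q["confidence"],2)) for q in spot_in(camera("side"),"scoop_lip")[:2]])
J=np.array([.5627,.0176]); L=lambda z,b=.025,yaw=-.05:[J[0]-b*np.cos(yaw),J[1]-b*np.sin(yaw),z]
rows([(L(.146),-.05,p) for p in (18,8,-2,-8,-14,-20,-30,-40,-48)])
E
```

```text
time_s: 49.95
eef_pos: [0.3957, 0.0272, 0.1706]
eef_rot: [0.008, 0.947, -0.024, 0.32]
wrist_force: [-0.2, -0.3, -3.2]
opening: 0.276
grasp_force: 65.2
lip world [0.54432864 0.01965824 0.15282971]
lip trough [ 0.0863 -0.3076  0.1528] pitch 37.39 F [-0.2 -0.3 -3.2] t 49.95
0.96 [0.625 0.175 0.024] [108.  82.]
0.74 [0.455 0.047 0.138] [215. 178.]
0.65 [ 0.458 -0.004  0.139] [305. 169.]
0.55 [0.456 0.022 0.138] [259. 175.]
[(array([ 0.5  , -0.342,  0.004]), 0.31)]
[0.393 0.026 0.183] row: [0.003, 0.002, -0.01, -0.001, -0.134, 0.0]
[0.401 0.026 0.207] row: [0.025, 0.002, -0.025, -0.001, -0.308, 0.001]
[0.414 0.025 0.23 ] row: [0.049, 0.002, -0.035, -0.001, -0.483, 0.001]
[0.423 0.025 0.243] row: [0.064, 0.002, -0.039, -0.001, -0.588, 0.001]
[0.434 0.024 0.254] row: [0.08, 0.002, -0.042, -0.001, -0.692, 0.001]
[0.446 0.023 0.264] row: [0.096, 0.002, -0.042, -0.001, -0.797, 0.001]
[0.468 0.022 0.279] row: [0.122, 0.002, -0.04, -0.001, -0.971, 0.001]
[0.492 0.021 0.289] row: [0.147, 0.002, -0.034, -0.0, -1.146, 0.001]
[0.512 0.02  0.294] row: [0.166, 0.002, -0.025, -0.0, -1.286, 0.001]
```

```bash
python3 -m jog '[0.003,0.002,-0.01,0,-0.134,0,1, 0.025,0.002,-0.025,0,-0.308,0,1, 0.049,0.002,-0.035,0,-0.483,0,1, 0.064,0.002,-0.039,0,-0.588,0,1, 0.072,0.002,-0.041,0,-0.64,0,1, 0.08,0.002,-0.042,0,-0.692,0,1, 0.08,0.002,-0.042,0,-0.692,0,1, 0.096,0.002,-0.042,0,-0.797,0,1, 0.122,0.002,-0.04,0,-0.971,0,1, 0.147,0.002,-0.034,0,-1.146,0,1, 0.147,0.002,-0.034,0,-1.146,0,1, 0.147,0.002,-0.034,0,-1.146,0,1]'
python3 - <<'E'
from est import *
lipnow(); J=np.array([.5627,.0176])
for n in ("wrist","side","scene"):
    cam=camera(n)
    for q in spot_in(cam,"ball1")[:8]:
        x=np.array(q["xyz"])
        if q["confidence"]>.15: print(n,round(q["confidence"],2),x.round(3),proj(cam,x)[0].round(),"jar",np.hypot(*(x[:2]-J)).round(3))
S=np.array([.5496,-.356]); y=-.096
print("to mat:")
L=lambda z,b,yaw=-.05:[J[0]-b*np.cos(yaw),J[1]-b*np.sin(yaw),z]
m=lambda z,x=.047:[S[0]+x*np.cos(y),S[1]+x*np.sin(y),z]
rows([(L(.24,.05),-.05,-10),(m(.20),y,0),(m(.04),y,0)])
E
```

```text
time_s: 51.65
eef_pos: [0.4916, 0.0208, 0.289]
eef_rot: [-0.006, 0.97, -0.024, -0.241]
wrist_force: [-0.2, -0.4, -2.0]
opening: 0.272
grasp_force: 65.2
lip trough [ 0.0801 -0.3101  0.1464] pitch -27.89 F [-0.2 -0.4 -2. ] t 51.65
wrist 0.87 [0.516 0.054 0.03 ] [219.  19.] jar 0.059
side 0.68 [0.533 0.483 0.024] [211. 378.] jar 0.467
side 0.56 [ 0.556 -0.018  0.031] [256. 186.] jar 0.036
side 0.42 [0.633 0.185 0.02 ] [207. 244.] jar 0.181
side 0.4 [0.608 0.011 0.032] [234. 191.] jar 0.046
side 0.21 [0.521 0.168 0.018] [254. 247.] jar 0.156
scene 0.69 [0.537 0.339 0.051] [303. 149.] jar 0.323
scene 0.57 [0.636 0.172 0.023] [291. 194.] jar 0.171
scene 0.55 [0.552 0.076 0.028] [255. 194.] jar 0.06
scene 0.48 [0.557 0.032 0.057] [246. 198.] jar 0.016
to mat:
[0.402 0.026 0.341] row: [-0.103, -0.0, -0.002, 0.0, 0.519, 0.0]
[ 0.47  -0.348  0.28 ] row: [0.002, 0.37, 0.011, 0.006, 0.694, 0.047]
[ 0.47  -0.348  0.12 ] row: [0.077, 0.37, 0.153, 0.006, 0.694, 0.047]
```

The three tipped balls went in: distinct balls show in the jar at (0.516, 0.054), (0.556, -0.018) and (0.608, 0.011), and the side view finds none in the trough. I take the scoop back to the mat.

```bash
python3 -m jog '[-0.035,0,-0.001,0,0.17,0,1, -0.07,0,-0.002,0,0.35,0,1, -0.103,0,-0.002,0,0.519,0,1, -0.09,0.06,0,0,0.55,0.008,1, -0.07,0.12,0.002,0,0.58,0.016,1, -0.05,0.18,0.005,0,0.61,0.024,1, -0.03,0.24,0.007,0,0.64,0.032,1, -0.015,0.3,0.009,0,0.67,0.04,1, -0.003,0.35,0.011,0.006,0.694,0.047,1, 0.002,0.37,0.011,0.006,0.694,0.047,1, 0.002,0.37,0.011,0.006,0.694,0.047,1]'
python3 - <<'E'
from est import *
lipnow(); J=np.array([.5627,.0176])
for n in ("side","scene"):
    cam=camera(n)
    for q in spot_in(cam,"ball1")[:9]:
        x=np.array(q["xyz"])
        if q["confidence"]>.15: print(n,round(q["confidence"],2),x.round(3),proj(cam,x)[0].round(),"jar",np.hypot(*(x[:2]-J)).round(3))
    for t in ("scoop","scoop_lip","scoop_grip","jar"): print(n,t,[(np.round(q["xyz"],3),round(q["confidence"],2)) for q in spot_in(cam,t)[:1]])
    g=cv2.cvtColor(cam["frame"],cv2.COLOR_RGB2HSV); m=cv2.inRange(g,(0,0,120),(180,70,255)); k=np.zeros_like(m); t=np.linspace(0,6.28,40)
    cv2.fillConvexPoly(k,cv2.convexHull(proj(cam,np.c_[J[0]+.069*np.cos(t),J[1]+.069*np.sin(t),0*t+.112]).astype(np.int32)),255); nn,l,st,ce=cv2.connectedComponentsWithStats(m&k); print("white in mouth",[(ce[i].round(),st[i,4]) for i in range(1,nn) if st[i,4]>5])
    v=np.zeros_like(m); cv2.fillConvexPoly(v,cv2.convexHull(proj(cam,[tr(x,z,y) for x,z in((-.1,.07),(.1,.07)) for y in(-.055,.055)]).astype(np.int32)),255); nn,l,st,ce=cv2.connectedComponentsWithStats(m&v); print("white in trough",[(ce[i].round(),st[i,4]) for i in range(1,nn) if st[i,4]>5])
S=np.array([.5496,-.356]); y=-.096
m=lambda z,x=.047:[S[0]+x*np.cos(y),S[1]+x*np.sin(y),z]
rows([(m(.03),y,0),(m(.012),y,0)])
E
```

```text
time_s: 53.32
eef_pos: [0.4698, -0.3492, 0.2787]
eef_rot: [0.005, 0.994, -0.049, 0.103]
wrist_force: [0.9, 0.8, -2.3]
opening: 0.275
grasp_force: 65.3
lip trough [ 0.2197 -0.6684  0.1984] pitch 11.79 F [ 0.9  0.8 -2.3] t 53.325
side 0.71 [0.538 0.482 0.027] [208. 377.] jar 0.466
side 0.6 [ 0.555 -0.018  0.031] [256. 186.] jar 0.036
side 0.56 [0.629 0.182 0.023] [208. 242.] jar 0.177
side 0.45 [ 0.517 -0.333  0.227] [293.  61.] jar 0.353
side 0.44 [0.605 0.01  0.033] [236. 190.] jar 0.043
side scoop [(array([ 0.514, -0.333,  0.226]), 0.74)]
side scoop_lip [(array([ 0.519, -0.337,  0.226]), 0.77)]
side scoop_grip [(array([ 0.521, -0.336,  0.226]), 0.69)]
side jar [(array([0.561, 0.027, 0.069]), 0.95)]
white in mouth [(array([246., 157.]), np.int32(65)), (array([256., 186.]), np.int32(81)), (array([235., 188.]), np.int32(35))]
white in trough []
scene 0.56 [0.512 0.051 0.03 ] [242. 191.] jar 0.061
scene scoop [(array([ 0.524, -0.351,  0.201]), 0.9)]
scene scoop_lip [(array([ 0.528, -0.353,  0.201]), 0.97)]
scene scoop_grip [(array([ 0.527, -0.355,  0.2  ]), 0.65)]
scene jar [(array([0.554, 0.031, 0.059]), 0.57)]
white in mouth [(array([244., 192.]), np.int32(49)), (array([222., 194.]), np.int32(8)), (array([255., 194.]), np.int32(49))]
white in trough [(array([295., 141.]), np.int32(712))]
[ 0.47  -0.348  0.11 ] row: [-0.035, -0.0, 0.165, 0.0, 0.003, 0.0]
[ 0.47  -0.348  0.092] row: [-0.039, -0.0, 0.183, 0.0, 0.003, 0.0]
```

The side view shows jar balls at (0.555, -0.018) and (0.605, 0.010). The scene view shows two others at (0.512, 0.051) and (0.552, 0.076). That makes four distinct balls in the jar, and none are left in the trough. I lower the scoop.

```bash
python3 -m jog '[-0.012,0,0.055,0,0,0,1, -0.024,0,0.11,0,0,0,1, -0.035,0,0.16,0,0,0,1, -0.0375,0,0.176,0,0,0,1, -0.0375,0,0.176,0,0,0,1]'
python3 - <<'E'
from est import *
lipnow()
from hfit import *
o=get_obs(); g=np.array(o["eef_pos"])+tcpR().apply([-.014,0,.006])
try: hfit(g,-.096,(0,))
except Exception as e: print(e)
try: hfit(g,-.096,(1,))
except Exception as e: print(e)
E
```

```text
time_s: 54.55
eef_pos: [0.47, -0.349, 0.099]
eef_rot: [0.005, 0.994, -0.048, 0.103]
wrist_force: [0.5, 0.2, -1.5]
opening: 0.273
grasp_force: 65.2
lip trough [ 0.2199 -0.668   0.0187] pitch 11.83 F [ 0.5  0.2 -1.5] t 54.55
handle [ 0.4445 -0.3471  0.0514] pitch deg 34.9 cost 0.067
handle [ 0.4528 -0.3517  0.0976] pitch deg -20.0 cost 0.586
```

```bash
python3 -m jog '[-0.001,0,0.004,0,0,0,1, -0.001,0,0.007,0,0,0,1, -0.001,0,0.007,0,0,0,1]' | sed -n '2p;4p'; python3 -m jog '[-0.001,0,0.003,0,0,0,1, -0.001,0,0.003,0,0,0,1]'| sed -n '2p;4p'; python3 -m jog '[-0.001,0,0.003,0,0,0,1, -0.001,0,0.003,0,0,0,1]'| sed -n '2p;4p'
```

```text
eef_pos: [0.4709, -0.3503, 0.0938]
wrist_force: [-3.4, 0.4, 6.7]
eef_pos: [0.4702, -0.3504, 0.0907]
wrist_force: [-6.1, -0.5, 8.2]
eef_pos: [0.4698, -0.3505, 0.0877]
wrist_force: [-8.0, 0.8, 9.6]
```

The scoop is on the mat with about 10 N and is settling flat. I release it slowly and back off upward.

```bash
python3 -m jog '[0,0,0,0,0,0,0.6, 0,0,0,0,0,0,0.3, 0,0,0,0,0,0,0, 0,0,0,0,0,0,0, 0,0,0,0,0,0,0, 0,0,-0.02,0,0,0,0, 0.008,0,-0.06,0,0,0,0, 0.02,0,-0.11,0,0,0,0, 0.03,0,-0.15,0,0,0,0, 0.03,0,-0.15,0,0,0,0, 0.03,0,-0.15,0,0,0,0]'
python3 - <<'E'
from est import *
lipnow(); c=camera("wrist")
hsv=cv2.cvtColor(c["frame"],cv2.COLOR_RGB2HSV); m=cv2.inRange(hsv,(8,150,90),(24,255,255))
n,l,st,ce=cv2.connectedComponentsWithStats(m); i=1+st[1:,4].argmax()
pts=cv2.findNonZero((l==i).astype(np.uint8)); b=cv2.boxPoints(cv2.minAreaRect(pts)); W=np.array([atz(c,u,v,.09) for u,v in b]); print(st[i],W.round(4).tolist(),W.mean(0))
from fit import *
x=fit("scoop",box(-.14,-.044,.012,.07,.09),(10,180,120),(22,255,255),(.5496,-.356,-.096),(0,1))
for n in ("scoop","mat","ball1"): print(n,[(np.round(q["xyz"],3),round(q["confidence"],2)) for q in spot_in(c,n)[:3]])
t=np.linspace(0,6.28,60); cyl=np.vstack([np.c_[.076*np.cos(t),.076*np.sin(t),0*t+z] for z in(0,.112)])
fit("jar",cyl,(0,110,60),(12,255,255),(.5627,.0176,0),(1,),False)
E
```

```text
time_s: 56.9
eef_pos: [0.4677, -0.3481, 0.2377]
eef_rot: [0.005, 0.994, -0.048, 0.103]
wrist_force: [0.1, 0.0, 0.3]
opening: 1.001
grasp_force: 0.0
lip trough [ 0.2174 -0.6676  0.1573] pitch 11.79 F [0.1 0.  0.3] t 56.9
[ 245  182   29  110 3099] [[0.5007, -0.3422, 0.09], [0.4984, -0.3657, 0.09], [0.4043, -0.3569, 0.09], [0.4067, -0.3328, 0.09]] [ 0.45253469 -0.34941407  0.09      ]
scoop [ 0.5433 -0.3537 -0.0615] cost 0.409
scoop [(array([ 0.527, -0.352,  0.01 ]), 0.74)]
mat [(array([ 0.476, -0.345,  0.008]), 0.78)]
ball1 []
jar [ 0.5628  0.0176 -0.0113] cost 0.064
```

The handle measures 94.5 x 24 mm at the standing height of 90 mm, so the scoop stands level, about 6 mm from where it started. It is empty and released, and the jar has not moved. I hand in.

```bash
python3 -c "
from bench import hand_in
print(hand_in())"
```

```text
the job is handed in; nothing more can be done
None
```

I handed the job in at about 57 s: I counted four distinct balls in the jar, and the fifth did not show anywhere but is probably hidden in there too, as all five were scooped and tipped; the scoop stands empty, level and released on its mat, the jar has not moved, but I did not measure the bystanders again and hand-in gave no verdict.

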